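Stack keyed discs on a tacking mandrel

ROBOT

A 6-joint arm with a two-finger parallel gripper is mounted at the origin on the work surface. World frame = base frame: x ahead of the robot, y to its left, z up, the work surface at z = 0. Lengths are in m, angles in rad, forces in N, time in s.
With the tool pointing down it reaches from about 0.375 to 0.9 m from the base axis. Payload 3.1 kg.
Tool frame: the origin (TCP) lies midway between the tips of the shut fingers; the grasp point (between the pads) lies 19 mm behind it; z points along the fingers, y is the direction in which the jaws open and shut (so a half turn about z gives the same grasp; the last joint's range is limited). The gripper opens to 85 mm and grips with 20 to 120 N. Pads are 22 mm wide; open, the fingers measure 114 mm over their backs; the gripper's body (76 mm by 85 mm) begins 54 mm behind the grasp point. The pads swing forward as they close: fully open they stand 13 mm farther back than shut.
Start: joints at [-1.363, 0.527, 1.433, -0, 1.181, -0.178], TCP at [0.236, -0.579, 0.231] pointing down, gripper open.
Joint ranges: [-3.08, 3.08], [-0.75, 2.2], [0.22, 2.44], [-1.43, 4.57], [0, 2.65], [-2.85, 2.85]. Speed limits (rad/s): [2.79, 2.79, 3.14, 3.14, 3.14, 3.14].

INTERFACE

Orientations are given as a unit quaternion [x, y, z, w].
In Python, from station import manip gives the robot as it stands.
- The arm moves only by the tool servo_tool, never from a script. Its argument "increments" is a list of rows, each an object with "hand": the closure, from 0 (fully open) to 1 (shut); "travel": the shift along the tool's x, y, z in mm, a list of three; "yaw": the turn about the tool's z in degrees. A call has 1 to 20 rows; each row shifts and turns the commanded pose from where the row before left it, along the tool's axes as they then stand; what a row does not reach is not made up. A row lasts 1/10 s, in which the tool goes at most 50 mm and 8.59 degrees, less where a joint would pass 70% of its speed; a pose out of reach is approached as far as the arm can. A call with a gripper value outside its range is refused whole. The fingers move at their own pace and stop on an object; "newtons" is the grip in N (left out, the last holds). Time passes only in rows, so rows that do not move let the fingers close. It gives the time, the measured TCP pose, the force and the opening at its end, in the units of the state.
- manip.sense(): the state, without advancing time (a new reading comes with each control period).
- manip.snapshot(name): name is "scene" or "top"; returns a dict with "pixels" (480x640x3 uint8, blue, green, red), "fx", "fy", "cx", "cy" (pixels), "R" (3x3) and "t" (3): a world point X has camera coordinates R X + t. Camera axes: x right, y down, z forward; pixel columns grow to the right and rows downward; lengths in m; the calibration is good to about 2 mm. A picture is of the moment at which its call begins. There is no depth.
- manip.sign_off(): hands the job in, once; it reports no verdict.
The state is a dict: "t": time; "q": joint angles; "qd": joint speeds; "tau": joint torques, N m; "tcp_pos": TCP position; "tool_rot": TCP orientation; "force": force on the tool from outside, world axes, zero at the start; "ft_torque": the same for the moment, N m; "finger_gap": opening from 0.0 (shut) to 1.0 (fully open).
Only numpy, scipy, OpenCV 4.12 (cv2) and the standard library are available. Lean on these libraries where they do the work, as an engineer would, in place of code of your own. Each camera call takes 0.05 s, during which the arm holds its last target.

TASK

Load the three keyed steel discs of a stepped pulley on the turntable's upright mandrel ready for tacking: the largest first, then the middle one, then the smallest on top. Set each slowly on the mandrel's nose, turn it lightly until its keyway finds the key, then slide it down by hand (do not let it drop) until it lies fully home, flat on the seat or on the disc below with no gap; never force it against the key or the seat. Leave everything else on the table where it is.

Things in the scene. Friction and masses are not known exactly. Their poses are not given: they have to be found in the camera images.
- turntable: Tacking turntable fixed to the table, brake on: green foot 124 mm across, dark plate 100 mm across (top at 40 mm), steel hub 36 mm across, and on it an upright keyed mandrel. Origin on the mandrel's axis at table height, z up; a black brake knob sticks out 62 mm along +x, 23 mm up. The spindle carries plate and mandrel; the brake holds it against the turning of a disc.
- seat (a point): Centre of the seat: the flat top of the hub, 50 mm above the table, on the mandrel's axis; x, y, z as the turntable's. From here the steel mandrel, 24 mm in diameter, rises 50 mm; its last 6 mm taper to 16 mm. Steel on steel is hard: met faster than about 15 mm/s it takes a blow, so bring a disc to key and seat slowly.
- key_top (a point): Point on the mandrel's axis level with the top end of its key, 36 mm above the seat. The key, 6 mm wide, stands 4 mm out of the mandrel (to 16 mm from the axis) from the seat up to here; above, the mandrel is plain round. The key points along the turntable's +x give or take 0.85 rad about z, as the spindle was braked; no pose tells this angle: see or feel it.
- disc_large_mid (a point): Centre, half-way up, of the large of the three flat keyed steel discs: 64 mm outside diameter, 14 mm thick, bore 26 mm with one keyway 8 mm wide cut 4.5 mm deep into it (to 17.5 mm from the axis). z is the disc's axis; its x axis points from the centre to the keyway. Lies flat on the table; either face may go down.
- disc_medium_mid (a point): Centre, half-way up, of the medium of the three flat keyed steel discs: 54 mm outside diameter, 14 mm thick, bore 26 mm with one keyway 8 mm wide cut 4.5 mm deep into it (to 17.5 mm from the axis). z is the disc's axis; its x axis points from the centre to the keyway. Lies flat on the table; either face may go down.
- disc_small_mid (a point): Centre, half-way up, of the small of the three flat keyed steel discs: 44 mm outside diameter, 14 mm thick, bore 26 mm with one keyway 8 mm wide cut 4.5 mm deep into it (to 17.5 mm from the axis). z is the disc's axis; its x axis points from the centre to the keyway. Lies flat on the table; either face may go down.
- magnet_square: Bystander, to be left alone: red and steel triangular magnetic welding square, 90 mm legs, 20 mm thick, lying flat; origin centre of underside.
- c_clamp: Bystander, to be left alone: dark steel C-clamp about 100 x 130 mm, 20 mm high, lying on its side; origin centre of underside.
- wire_brush: Bystander, to be left alone: wooden-handled wire brush 250 mm long, 28 mm high, bristles down; origin centre of underside, x along it.
- chipping_hammer: Bystander, to be left alone: chipping hammer 215 mm long, 24 mm high, head 150 mm across, lying flat; origin under the grip, x towards the head, which is 120 mm from the origin.
- pipe_offcut: Bystander, to be left alone: short offcut of pipe standing on end, 48 mm across, 45 mm high, no keyway; origin centre of underside.
- gel_tin: Bystander, to be left alone: round tin 75 mm across, 52 mm high; origin centre of underside.
- flat_bar: Bystander, to be left alone: piece of flat bar 160 x 30 x 8 mm with a hole near either end; origin centre of underside, x along it.
Mind the look-alikes: they are no part of the job. What is shaped like the part that bears disc_medium_mid but turquoise is not meant. Leave any purple look-alike of the part that bears disc_small_mid alone.

How it is judged:
On the way, in this order (a step that is already met when the one before it is completed fails the run):
1. the large disc is keyed and fully down on the seat (z of disc_large_mid in the frame of turntable between 0.0545 and 0.0585 m and horizontal distance between disc_large_mid and turntable below 0.0025 m and angle between disc_large_mid's own z axis and vertical below 0.06 rad), for 0.2 s.
2. the medium disc is keyed and fully down on the disc below (z of disc_medium_mid in the frame of turntable between 0.0685 and 0.0725 m and horizontal distance between disc_medium_mid and turntable below 0.0025 m and angle between disc_medium_mid's own z axis and vertical below 0.06 rad), for 0.2 s.
3. the small disc is keyed and fully down on the disc below (z of disc_small_mid in the frame of turntable between 0.0825 and 0.0865 m and horizontal distance between disc_small_mid and turntable below 0.0025 m and angle between disc_small_mid's own z axis and vertical below 0.06 rad), for 0.2 s.
At the end, for the whole second after the job is handed in: All three discs are on the mandrel, keyed, released and at rest: large at the bottom on the seat, medium on it, small on top; each disc's centre within 1.5 mm above (2.5 mm below) its gap-free height of 57, 71 and 85 mm above the table, within 2.5 mm of the mandrel's axis, and level within 0.06 rad (all of step 1 and all of step 2 and all of step 3 and linear speed of each of disc_large, disc_medium, disc_small below 0.01 m/s); the robot touches nothing.
It fails at once if a disc is pressed or dropped on the mandrel, key or seat with more than 60 N (contact force between any of disc_large, disc_medium, disc_small and turntable above 60 N).
It fails at once if a disc is pressed or dropped on the disc below with more than 60 N (contact force between disc_medium and disc_large above 60 N or contact force between disc_small and disc_medium above 60 N).
It fails at once if a disc drops down the mandrel, faster than 0.4 m/s, instead of being lowered ((linear speed of disc_large above 0.4 m/s and horizontal distance between disc_large_mid and turntable below 0.006 m and z of disc_large_mid in the frame of turntable below 0.107 m) or (linear speed of disc_medium above 0.4 m/s and horizontal distance between disc_medium_mid and turntable below 0.006 m and z of disc_medium_mid in the frame of turntable below 0.107 m) or (linear speed of disc_small above 0.4 m/s and horizontal distance between disc_small_mid and turntable below 0.006 m and z of disc_small_mid in the frame of turntable below 0.107 m)).
It fails at once if a bystander is moved by more than 25 mm (distance of any of magnet_square, c_clamp, wire_brush, chipping_hammer, pipe_offcut, gel_tin, flat_bar from where it was at the start of the episode above 0.025 m).
It also fails if it takes over 72 s, if anything falls off the work surface, if the arm or the gripper's body presses on something with over 40 N, if the wrist force passes 120 N, or if a joint passes its speed limit or range.

## Working session

There is one attempt and no reset: what is moved stays moved. The work goes in short steps, Python scripts to look and compute and a tool call to move; the robot and the scene stay as the last step left them, time stands still between calls to the robot, and variables do not carry over. Pictures are saved under pics/ and viewed, and the job is handed in when it is done.

Besides the shell and the picture viewer there is one more tool, called after "Call:" by a JSON object that holds its "method" and its "body". servo_tool: Moves the arm, as the interface text tells. Its arguments: {"type":"object","properties":{"increments":{"type":"array","items":{"type":"object","properties":{"hand":{"type":"number"},"travel":{"type":"array","items":{"type":"number"}},"yaw":{"type":"number"}}}},"newtons":{"type":"number"}},"required":["increments"]}

```bash
ls; mkdir -p pics
python3 - <<'E'
from station import manip
import cv2,numpy as np,json
print(manip.sense())
for n in("scene","top"):
    s=manip.snapshot(n);cv2.imwrite(f"pics/{n}0.png",s["pixels"])
    np.savez(f"pics/{n}0.npz",**s)
    print(n,s["fx"],s["fy"],s["cx"],s["cy"],np.array(s["R"]).round(3).tolist(),np.array(s["t"]).round(3).tolist())
E
```

```text
pics
{'t': 0.0, 'q': array([-1.36251035e+00,  5.28455428e-01,  1.43388453e+00, -8.39423330e-07,
        1.18137285e+00, -1.78517265e-01]), 'qd': array([ 0.00264429,  0.0009318 , -0.00094328, -0.00030725,  0.00100205,
       -0.00098819]), 'tau': array([-2.49438481e-04, -4.42352092e+01, -1.78024578e+01, -2.53369462e-04,
        8.48403055e-03, -2.03851255e-05]), 'tcp_pos': array([ 0.23563898, -0.57812374,  0.23034585]), 'tool_rot': array([ 9.81355546e-01,  1.92198252e-01, -1.61661129e-05, -1.05995757e-03]), 'force': array([ 0.13863616, -0.0410448 , -0.23953519]), 'ft_torque': array([-0.00201011, -0.01745235,  0.00610537]), 'finger_gap': 1.0023661692101862}
scene 571.6192172719462 571.6192172719462 320.65321791166576 246.4120193724672 [[0.839, 0.544, -0.016], [0.396, -0.63, -0.668], [-0.373, 0.554, -0.744]] [-0.455, -0.186, 1.499]
top 496.1893429268527 496.1893429268527 314.71774944013964 242.91271225727135 [[-0.022, -1.0, 0.002], [-0.987, 0.022, -0.156], [0.156, -0.006, -0.988]] [-0.034, 0.587, 1.334]
```

View pics/scene0.png

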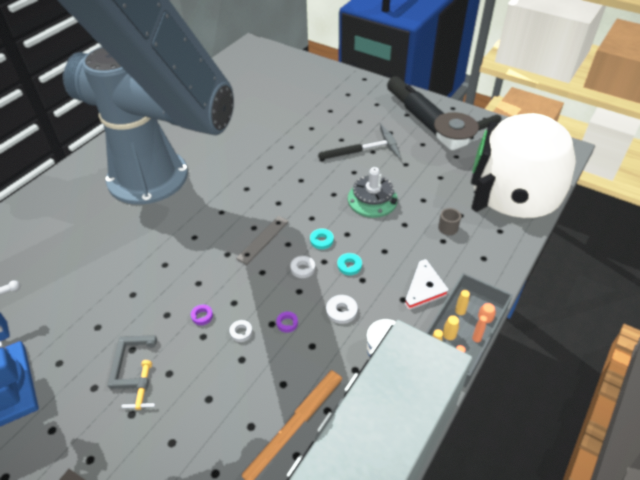

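View pics/top0.png

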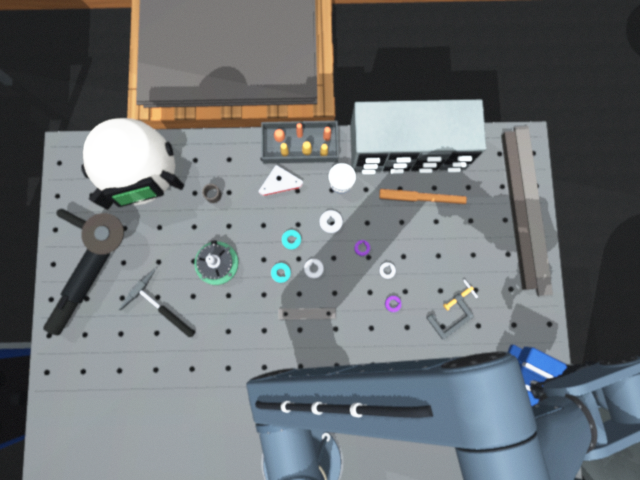

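```bash
cat > h.py <<'E'
import numpy as np,cv2
from station import manip
def load(n):
    return dict(np.load(f"pics/{n}.npz"))
def ray(s,uv,z):
    d=np.array([(uv[0]-s["cx"])/s["fx"],(uv[1]-s["cy"])/s["fy"],1.])
    R=np.array(s["R"]);t=np.array(s["t"]);c=-R.T@t;w=R.T@d
    return c+w*(z-c[2])/w[2]
def proj(s,X):
    p=np.array(s["R"])@np.array(X)+np.array(s["t"])
    return np.array([s["fx"]*p[0]/p[2]+s["cx"],s["fy"]*p[1]/p[2]+s["cy"]])
def tri(s1,u1,s2,u2):
    A=[];b=[]
    for s,u in((s1,u1),(s2,u2)):
        R=np.array(s["R"]);c=-R.T@np.array(s["t"])
        d=R.T@np.array([(u[0]-s["cx"])/s["fx"],(u[1]-s["cy"])/s["fy"],1.]);d/=np.linalg.norm(d)
        P=np.eye(3)-np.outer(d,d);A.append(P);b.append(P@c)
    X=np.linalg.lstsq(np.vstack(A),np.hstack(b),rcond=None)[0]
    return X
def snap(n,tag):
    s=manip.snapshot(n);np.savez(f"pics/{n}{tag}.npz",**s);return s
def crop(im,u,v,r,k,fn):
    u=int(u);v=int(v)
    c=im[max(v-r,0):v+r,max(u-r,0):u+r];cv2.imwrite(fn,cv2.resize(c,None,fx=k,fy=k,interpolation=cv2.INTER_CUBIC))
    return c
E
python3 - <<'E'
from h import *
t=load("top0");s=load("scene0")
def tile(im,pts,r,k):
    return np.hstack([cv2.resize(im[v-r:v+r,u-r:u+r],None,fx=k,fy=k,interpolation=cv2.INTER_CUBIC) for u,v in pts])
a=tile(t["pixels"],[(212,262),(331,222),(314,268),(388,270)],25,4)
b=tile(s["pixels"],[(374,188),(342,309),(303,267),(241,331)],25,4)
cv2.imwrite("pics/tile0.png",np.vstack([a,b]))
for n,u in dict(L=(331,222),M=(314,268),S=(388,270)).items(): print(n,ray(t,u,.014))
for n,u in dict(L=(342,309),M=(303,267),S=(241,331)).items(): print(n,ray(s,u,.007))
print(ray(t,(212,262),.1),ray(s,(374,170),.1))
E
```

```text
L [ 0.65111412 -0.09490477  0.014     ]
M [ 0.51971733 -0.04325576  0.014     ]
S [ 0.50945334 -0.25211766  0.014     ]
L [ 0.65821388 -0.09618328  0.007     ]
M [ 0.52501101 -0.04510093  0.007     ]
S [ 0.51340035 -0.25255512  0.007     ]
[0.5324654  0.22745171 0.1       ] [0.54621812 0.22812759 0.1       ]
```

View pics/tile0.png

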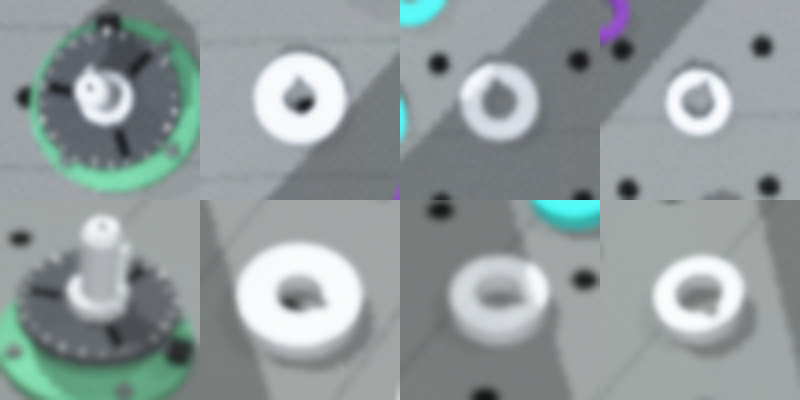

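```bash
cat > det.py <<'E'
from h import *
def face(im,u,v,r=22,k=8,thr=None,tag=None):
    """bright top face around (u,v): ellipse of outer contour, hole contour; px"""
    g=cv2.cvtColor(im,cv2.COLOR_BGR2GRAY)
    u0,v0=int(u)-r,int(v)-r
    c=cv2.resize(g[v0:v0+2*r,u0:u0+2*r],None,fx=k,fy=k,interpolation=cv2.INTER_CUBIC)
    m=(c>thr).astype(np.uint8)
    cs,h=cv2.findContours(m,cv2.RETR_CCOMP,cv2.CHAIN_APPROX_NONE)
    best=None
    for i,q in enumerate(cs):
        if h[0][i][3]>=0: continue
        a=cv2.contourArea(q)
        if best is None or a>best[0]: best=(a,i)
    i=best[1];hull=cv2.convexHull(cs[i]);e=cv2.fitEllipse(cs[i]);M=cv2.moments(hull)
    f=lambda p:((np.array(p)+.5)/k-.5+[u0,v0])
    holes=[cs[j] for j in range(len(cs)) if h[0][j][3]==i]
    hole=max(holes,key=cv2.contourArea) if holes else None
    vis=cv2.cvtColor(c,cv2.COLOR_GRAY2BGR);cv2.drawContours(vis,cs,-1,(0,0,255),1)
    if tag: cv2.imwrite(f"pics/{tag}.png",vis)
    return dict(ell=f(e[0]),axes=np.array(e[1])/k,cen=f((M['m10']/M['m00'],M['m01']/M['m00'])),
      hole=None if hole is None else f(hole[:,0,:]),vis=vis)
E
python3 - <<'E'
from det import *
t=load("top0");s=load("scene0")
V=[]
for n,ut,us,tt,ts in [("L",(331,222),(342,309),205,205),("M",(314,268),(303,267),150,165),("S",(388,270),(241,331),205,205)]:
    a=face(t["pixels"],*ut,thr=tt);b=face(s["pixels"],*us,thr=ts)
    print(n,a["ell"],a["axes"],a["cen"],'|',b["ell"],b["axes"],b["cen"])
    print(" tri",tri(t,a["cen"],s,b["cen"]),"top@14",ray(t,a["cen"],.014),"sc@14",ray(s,b["cen"],.014))
    for q,sv in((a,t),(b,s)):
        c=ray(sv,q["cen"],.014)
        P=np.array([ray(sv,p,.014)-c for p in q["hole"]])[:,:2];r=np.hypot(*P.T);i=r.argmax()
        w=P[r>.0145] if (r>.0145).any() else P[[i]]
        print("  keyway ang",np.degrees(np.arctan2(P[i,1],P[i,0])),np.degrees(np.arctan2(*w.mean(0)[::-1])),r.max(),r.min())
    V.append(np.hstack([cv2.resize(a["vis"],(290,290)),cv2.resize(b["vis"],(290,290))]))
cv2.imwrite("pics/det0.png",cv2.resize(np.vstack(V),None,fx=.68,fy=.68))
g=cv2.cvtColor(t["pixels"],cv2.COLOR_BGR2GRAY);print(g[262:275,300:330])
E
```

```text
L [330.36104965 221.18108749] [22.17567825 22.66747665] [330.35637624 221.18083035] | [341.36064148 307.25854301] [26.03127098 31.00932693] [341.35563997 307.25126725]
 tri [ 0.65488588 -0.09337112  0.00744844] top@14 [ 0.65354851 -0.09312428  0.014     ] sc@14 [ 0.65730968 -0.09742883  0.014     ]
  keyway ang 2.7252529536127583 -0.4166751483614704 0.01613264872704765 0.01106430849441806
  keyway ang 4.505731797410081 6.2857264283049865 0.015305548482147211 0.010866146384758506
M [306.0683279  260.91531944] [33.84453583 36.40019989] [306.97506804 261.37757188] | [302.97230339 265.6362915 ] [21.21106911 26.39027596] [303.01946488 265.53154078]
 tri [ 0.53081216 -0.03212562  0.00666732] top@14 [ 0.53898463 -0.02378246  0.014     ] sc@14 [ 0.52617964 -0.04626026  0.014     ]
  keyway ang -139.76345845323078 -137.54370504538505 0.03721268514831916 0.01407637311675691
  keyway ang -156.6806583492103 -156.6806583492103 0.013459558040399054 0.007162365894819457
S [387.10065079 270.24849701] [15.77359486 16.0601902 ] [387.09833936 270.24901095] | [240.11372185 329.0244751 ] [18.83164597 22.
[... 1281 characters left out ...]
111 114 118 120 122 145
  189 213 219 218 206 164 125 114 117 119 119 120]
 [149 142 128 131 167 199 211 213 208 183 145 118 112 117 117 120 132 163
  201 217 219 217 201 158 121 114 117 120 120 120]
 [133 125 121 128 157 195 213 217 214 199 168 139 123 123 128 133 158 190
  210 218 218 214 190 147 116 113 117 119 120 117]
 [125 120 120 124 143 180 206 214 215 212 198 175 160 152 157 166 190 209
  217 219 219 207 172 135 114 113 117 118 118 121]
 [121 120 121 121 128 156 191 211 216 215 212 205 197 195 196 202 212 219
  220 221 215 191 149 119 114 113 118 119 118 119]
 [120 119 120 120 121 133 169 195 212 217 218 217 217 217 216 219 221 221
  220 218 199 164 126 115 110 114 116 120 117 121]]
```

View pics/det0.png

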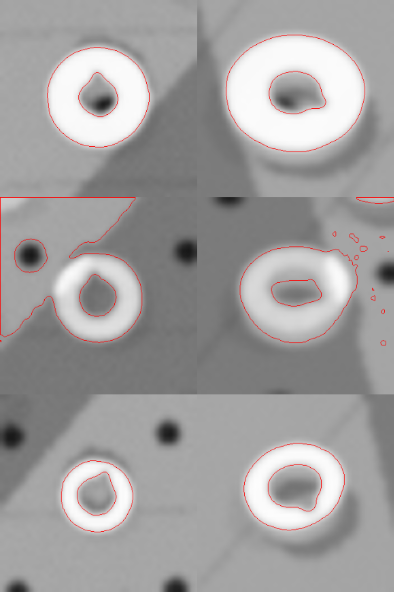

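Run:
```python
from det import *
t=load("top0");s=load("scene0")
a=crop(t["pixels"],214,262,26,11,"pics/ka.png");b=crop(s["pixels"],374,188,26,11,"pics/kb.png")
for im,sv,fn in((t["pixels"],t,(214,262)),(s["pixels"],s,(374,188))):pass
A=cv2.imread("pics/ka.png");B=cv2.imread("pics/kb.png")
cv2.imwrite("pics/k.png",cv2.resize(np.hstack([A,B]),(800,400)))
a=face(t["pixels"],314,268,thr=175);b=face(s["pixels"],303,267,thr=175)
print(a["ell"],a["axes"],a["cen"],'|',b["ell"],b["axes"],b["cen"])
print(" tri",tri(t,a["cen"],s,b["cen"]),"top@14",ray(t,a["cen"],.014),"sc@14",ray(s,b["cen"],.014))
for q,sv in((a,t),(b,s)):
        c=ray(sv,q["cen"],.014)
        P=np.array([ray(sv,p,.014)-c for p in q["hole"]])[:,:2];r=np.hypot(*P.T);i=r.argmax()
        print("  keyway ang",np.degrees(np.arctan2(P[i,1],P[i,0])),r.max(),r.min())
# green foot hue
for sv,nm in((t,"t"),(s,"s")):
    im=sv["pixels"];h=cv2.cvtColor(im,cv2.COLOR_BGR2HSV)
    m=cv2.inRange(h,(60,70,60),(85,255,255))
    n,l,st,ce=cv2.connectedComponentsWithStats(m)
    for i in range(1,n):
        if st[i,4]>60:print(nm,st[i],ce[i])
```

```text
[313.08667946 267.77552986] [18.4757061  19.78999138] [313.07582821 267.7732783 ] | [302.68889427 265.52327347] [20.10012817 24.97910118] [302.70691199 265.45908663]
 tri [ 0.52126854 -0.04071962  0.00555863] top@14 [ 0.52041806 -0.04065889  0.014     ] sc@14 [ 0.52547551 -0.04645639  0.014     ]
  keyway ang 6.337718906755756 0.016383936834689732 0.011977317726305954
  keyway ang -175.56134996261358 0.014141667994149783 0.009834321065634572
t [112 186  45  20 478] [133.66317992 195.30334728]
t [194 242  44  43 448] [220.61383929 267.578125  ]
s [354  35  38  26 563] [372.29129663  47.48312611]
s [473 130  15  43 200] [480.045 150.415]
s [348 189  49  29 601] [369.5890183  206.70549085]
```

View pics/k.png

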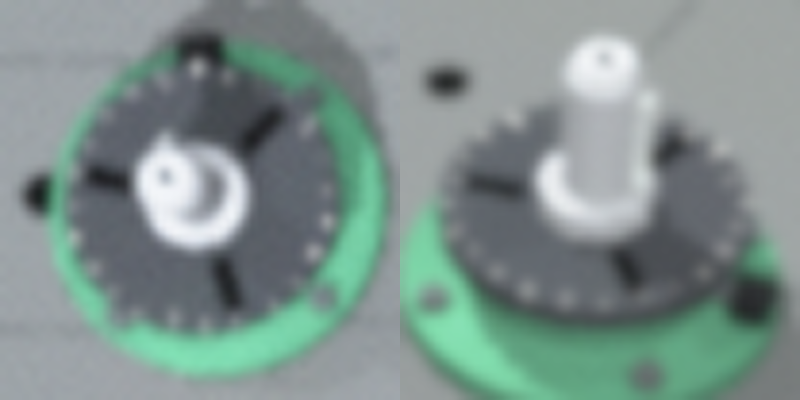

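Run:
```python
from det import *
t=load("top0");s=load("scene0")
W=[]
for sv,c,nm in((t,(212,262),"t"),(s,(374,185),"s")):
    r,k=28,12
    g=cv2.cvtColor(sv["pixels"],cv2.COLOR_BGR2GRAY)[c[1]-r:c[1]+r,c[0]-r:c[0]+r]
    g=cv2.resize(g,None,fx=k,fy=k,interpolation=cv2.INTER_CUBIC)
    v=cv2.cvtColor(g,cv2.COLOR_GRAY2BGR)
    f=lambda p:((np.array(p)+.5)/k-.5+[c[0]-r,c[1]-r])
    for th,col in((235,(0,0,255)),(190,(0,255,0)),(120,(255,0,0))):
        m=(g>th).astype(np.uint8) if th>130 else (g<th).astype(np.uint8)
        cs,_=cv2.findContours(m,cv2.RETR_LIST,cv2.CHAIN_APPROX_NONE)
        for q in cs:
            if cv2.contourArea(q)>800:
                e=cv2.fitEllipse(cv2.convexHull(q));cv2.ellipse(v,e,(0,255,255),1)
                cv2.drawContours(v,[q],-1,col,1);print(nm,th,f(e[0]).round(2),(np.array(e[1])/k).round(2))
    W.append(cv2.resize(v,(400,400)))
cv2.imwrite("pics/k2.png",np.hstack(W))
```

```text
t 235 [210.11 261.11] [ 6.93 10.96]
t 190 [212.36 260.58] [12.89 14.61]
t 120 [192.59 260.8 ] [4.33 5.77]
t 120 [212.34 260.41] [15.07 17.42]
t 120 [216.59 257.46] [35.99 45.51]
s 190 [354.75 204.43] [3.16 3.59]
s 190 [372.93 184.96] [11.63 14.38]
s 190 [375.25 171.57] [ 9.76 13.44]
s 120 [379.5  210.78] [3.89 4.1 ]
s 120 [376.47 194.25] [34.29 47.84]
s 120 [353.61 172.18] [4.1  5.58]
```

View pics/k2.png

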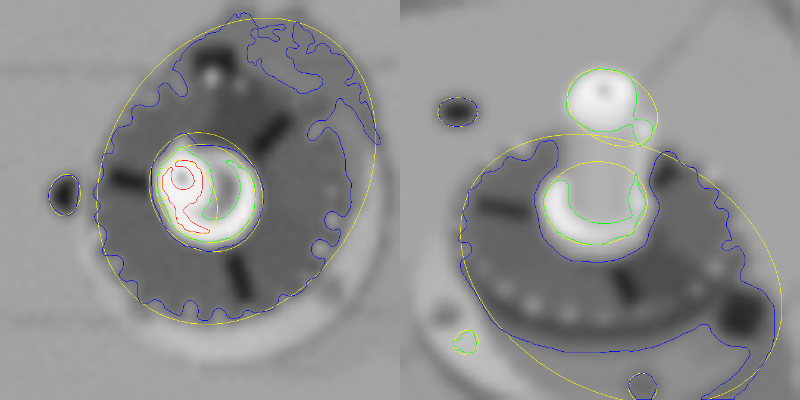

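Run:
```python
from det import *
t=load("top0");s=load("scene0")
for sv,c in((t,(184+182/7.143,234+179/7.143)),(s,(346+204/7.143,157+90/7.143))):
    g=cv2.cvtColor(sv["pixels"],cv2.COLOR_BGR2GRAY).astype(float);u,v=int(round(c[0])),int(round(c[1]))
    print(c);print(g[v-5:v+6,u-6:u+7].astype(int), u-6,v-5)
```

```text
(209.4794904101918, 259.0594988100238)
[[ 99  97  98  99 122 164 186 160 128 123 124 118 106]
 [ 98  99 102 116 154 198 215 200 174 164 163 168 166]
 [ 98 100 112 154 202 229 236 235 222 194 177 181 189]
 [ 90  96 132 194 231 234 231 240 239 220 187 169 174]
 [ 64  81 140 218 239 222 192 225 241 231 197 160 145]
 [ 41  66 143 225 242 227 197 221 240 234 208 162 131]
 [ 56  69 138 220 242 242 236 239 241 232 205 163 129]
 [ 81  84 130 201 236 243 244 243 239 226 197 159 133]
 [ 95  98 113 168 223 239 240 237 231 213 185 151 140]
 [ 99  99 104 140 202 234 236 229 213 192 168 156 162]
 [ 98  96  98 118 179 230 239 234 216 195 182 182 200]] 203 254
(374.5594288114238, 169.59974800503988)
[[164 164 164 165 167 167 166 165 164 164 163 162 158]
 [164 164 169 176 185 186 182 177 170 165 163 159 154]
 [165 172 189 208 218 218 216 211 196 177 163 156 156]
 [171 189 220 233 230 222 228 235 227 196 167 157 158]
 [181 211 234 240 225 204 220 239 237 212 174 160 162]
 [192 221 237 241 231 219 223 237 235 213 180 167 163]
 [198 223 234 238 236 234 233 233 225 205 182 168 164]
 [193 217 227 230 230 231 229 225 217 197 182 172 166]
 [179 199 215 221 221 222 221 217 207 194 187 184 175]
 [165 177 192 203 209 211 210 204 194 191 201 204 186]
 [154 164 174 183 189 191 189 186 181 188 205 208 186]] 369 165
```

Run:
```python
from det import *
t=load("top0");s=load("scene0")
T=(209.0,258.45);S=(374.1,169.1)
print("top@.1",ray(t,T,.1),"sc@.1",ray(s,S,.1),tri(t,T,s,S))
g=cv2.cvtColor(s["pixels"],cv2.COLOR_BGR2GRAY);print(g[170:182,370:386])
cT=ray(t,T,.1);cS=ray(s,S,.1)
for a in range(-10,40,5):
    d=np.array([np.cos(np.radians(a)),np.sin(np.radians(a)),0])
    print(a,proj(s,cS+.014*d-[0,0,.014]).round(2),proj(s,cS+.016*d-[0,0,.050]).round(2),proj(t,cT+.016*d-[0,0,.014]).round(2))
# slot angles, from top at z=.04
for sv,c,pts in((t,cT,[(276,132),(124,178),(240,275)]),(s,cS,[(502-400+0,208),(625-400,286),(665-400,175)])):
    base=np.array([184,234]) if sv is t else np.array([346,157])
    for p in pts:
        X=ray(sv,base+(np.array(p)+.5)/(400/56)-.5,.04)-c;print(np.degrees(np.arctan2(X[1],X[0])),np.hypot(X[0],X[1]))
```

```text
top@.1 [0.54214221 0.23551861 0.1       ] sc@.1 [0.54482438 0.23107854 0.1       ] [0.5425143  0.23630627 0.09528043]
[[221 237 241 231 219 223 237 235 213 180 167 163 163 163 164 164]
 [223 234 238 236 234 233 233 225 205 182 168 164 164 163 163 163]
 [217 227 230 230 231 229 225 217 197 182 172 166 164 163 164 163]
 [199 215 221 221 222 221 217 207 194 187 184 175 167 163 163 164]
 [177 192 203 209 211 210 204 194 191 201 204 186 169 164 163 163]
 [164 174 183 189 191 189 186 181 188 205 208 186 167 162 163 163]
 [161 169 174 179 180 179 177 176 184 195 195 178 160 154 156 160]
 [160 167 174 177 178 177 176 175 182 190 184 165 143 136 140 152]
 [162 168 173 178 178 178 176 176 185 190 175 146 120 110 121 141]
 [162 168 174 177 177 177 175 177 185 189 168 130  99  88 104 131]
 [164 169 174 177 178 176 174 176 185 186 158 116  81  63  79 103]
 [166 170 175 177 177 176 175 177 187 186 149  96  63  56  69  88]]
-10 [378.37 176.23] [378.13 187.92] [211.18 253.27]
-5 [378.67 175.96] [378.47 187.62] [210.67 253.21]
0 [378.95 175.68] [378.78 187.3 ] [210.15 253.2 ]
5 [379.18 175.39] [379.04 186.96] [209.63 253.24]
10 [379.37 175.08] [379.25 186.61] [209.12 253.32]
15 [379.51 174.76] [379.42 186.24] [208.61 253.44]
20 [379.62 174.43] [379.53 185.86] [208.11 253.6 ]
25 [379.68 174.09] [379.6  185.48] [207.63 253.81]
30 [379.69 173.75] [379.61 185.09] [207.17 254.06]
35 [379.66 173.41] [379.58 184.71] [206.72 254.34]
-43.79489702307834 0.034681742535440103
76.7398266820768 0.03595424390916388
-161.16645490246302 0.0323668440588764
-163.06319070552223 0.03235736688843946
-41.68020117245632 0.03184505849168671
76.81777298244508 0.03588322530926447
```

Call:
{"method": "servo_tool", "body": {"increments": [{"hand":0,"travel":[40.8,-20.6,7.9],"yaw":0},{"hand":0,"travel":[40.8,-20.6,7.9],"yaw":0},{"hand":0,"travel":[40.8,-20.6,7.9],"yaw":0},{"hand":0,"travel":[40.8,-20.6,7.9],"yaw":0},{"hand":0,"travel":[40.8,-20.6,7.9],"yaw":0},{"hand":0,"travel":[40.8,-20.6,7.9],"yaw":0},{"hand":0,"travel":[40.8,-20.6,7.9],"yaw":0},{"hand":0,"travel":[40.8,-20.6,7.9],"yaw":0},{"hand":0,"travel":[40.8,-20.6,7.9],"yaw":0},{"hand":0,"travel":[40.8,-20.6,7.9],"yaw":0},{"hand":0,"travel":[40.8,-20.6,7.9],"yaw":0},{"hand":0,"travel":[40.8,-20.6,7.9],"yaw":0},{"hand":0,"travel":[40.8,-20.6,7.9],"yaw":0},{"hand":0,"travel":[40.8,-20.6,7.9],"yaw":0},{"hand":0,"travel":[0,0,0],"yaw":7.4},{"hand":0,"travel":[0,0,0],"yaw":7.4},{"hand":0,"travel":[0,0,0],"yaw":7.4},{"hand":0,"travel":[0,0,0],"yaw":0}], "newtons": 40}}

```text
t: 1.9
tcp_pos: [0.6557, -0.0958, 0.1201]
tool_rot: [1.0, 0.0, -0.001, -0.0]
force: [-1.2, 0.2, -0.4]
finger_gap: 1.003
```

```bash
cat >> h.py <<'E'
def st():
    s=manip.sense();q=s["tool_rot"]
    from scipy.spatial.transform import Rotation as Ro
    R=Ro.from_quat(q).as_matrix();a=np.degrees(np.arctan2(R[1,0],R[0,0]))
    print("t",round(s["t"],2),"tcp mm",(s["tcp_pos"]*1000).round(1),"a",a.round(2),"F",s["force"].round(1),"T",s["ft_torque"].round(2),"gap",round(s["finger_gap"]*85,1),"q",np.round(s["q"],2), "tilt",R[:,2].round(4))
    return s
E
python3 - <<'E'
from h import *
st()
a=snap("scene",1)["pixels"];b=snap("top",1)["pixels"]
cv2.imwrite("pics/v1.png",np.hstack([cv2.resize(a[200:400,240:440],(400,400)),cv2.resize(b[130:330,230:430],(400,400))]))
E
```

```text
t 1.9 tcp mm [655.7 -95.8 120.1] a 0.0 F [-1.2  0.2 -0.4] T [ 0.06 -0.03 -0.05] gap 85.2 q [-0.31  0.71  1.42 -0.    1.01  1.26] tilt [-1.2e-03  4.0e-04 -1.0e+00]
```

View pics/v1.png

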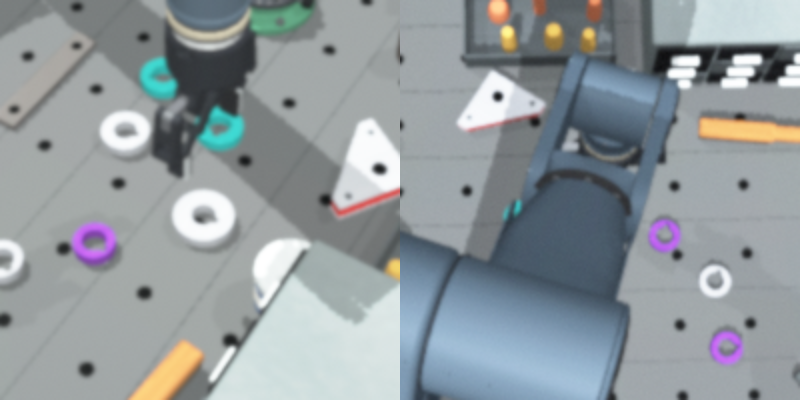

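Call:
{"method": "servo_tool", "body": {"increments": [{"hand":0,"travel":[0,0,40],"yaw":0},{"hand":0,"travel":[0,0,40],"yaw":0},{"hand":0.1,"travel":[0,0,25],"yaw":0},{"hand":0.1,"travel":[0,0,13],"yaw":0},{"hand":0.1,"travel":[0,0,0],"yaw":0}]}}

```text
t: 2.5
tcp_pos: [0.6546, -0.096, 0.0007]
tool_rot: [1.0, 0.0, -0.002, -0.001]
force: [-0.2, -0.4, -0.5]
finger_gap: 0.901
```

Run:
```python
from h import *
st()
a=snap("scene",2)["pixels"]
cv2.imwrite("pics/v2.png",cv2.resize(a[260:350,295:395],None,fx=7,fy=6,interpolation=cv2.INTER_CUBIC))
```

```text
t 2.5 tcp mm [654.6 -96.    0.7] a 0.0 F [-0.2 -0.4 -0.5] T [0.06 0.01 0.03] gap 76.6 q [-0.31  0.87  1.46 -0.    0.81  1.26] tilt [-0.0038  0.0012 -1.    ]
```

View pics/v2.png

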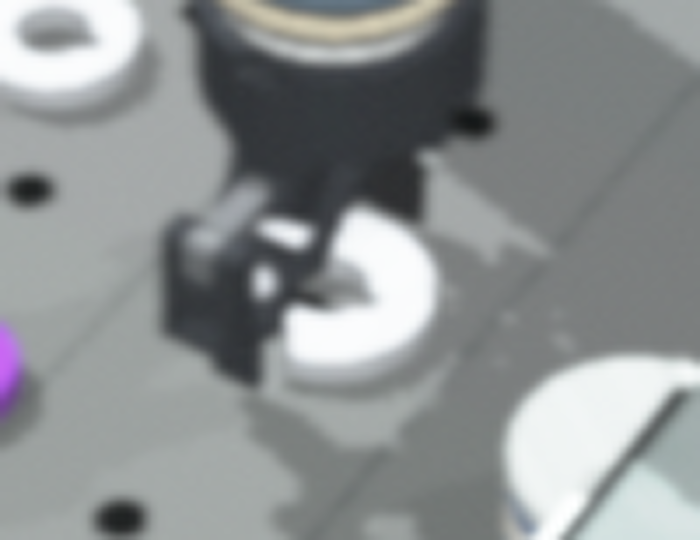

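Call:
{"method": "servo_tool", "body": {"increments": [{"hand":0.3,"travel":[0,0,0],"yaw":0},{"hand":0.3,"travel":[0,0,0],"yaw":0},{"hand":0.3,"travel":[0,0,0],"yaw":0},{"hand":0.3,"travel":[0,0,0],"yaw":0}], "newtons": 20}}

```text
t: 2.95
tcp_pos: [0.6573, -0.0964, 0.0047]
tool_rot: [1.0, -0.0, 0.002, 0.0]
force: [-0.2, 1.5, 6.6]
finger_gap: 0.727
```

Run:
```python
from h import *
st()
a=snap("scene",3)["pixels"]
cv2.imwrite("pics/v3.png",cv2.resize(a[260:350,295:395],None,fx=7,fy=6,interpolation=cv2.INTER_CUBIC))
```

```text
t 2.95 tcp mm [657.3 -96.4   4.7] a -0.03 F [-0.2  1.5  6.6] T [ 0.35  0.06 -0.  ] gap 61.8 q [-0.31  0.87  1.46  0.    0.81  1.26] tilt [ 3.2e-03 -7.0e-04 -1.0e+00]
```

View pics/v3.png

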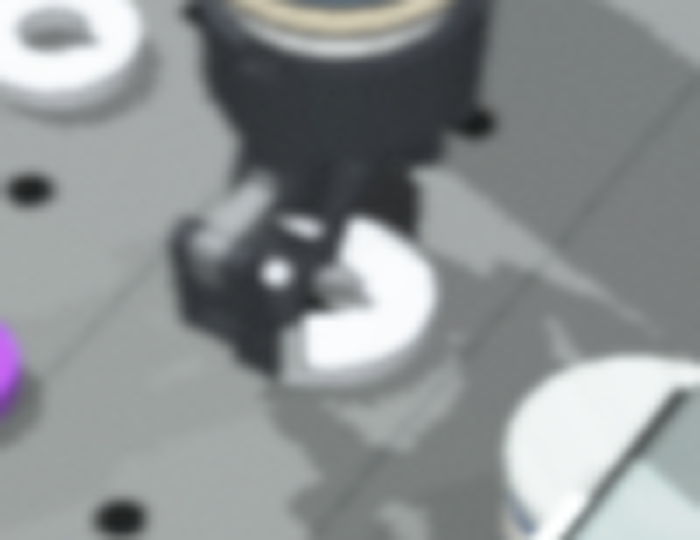

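Call:
{"method": "servo_tool", "body": {"increments": [{"hand":0.1,"travel":[0,0,-4],"yaw":0},{"hand":0.1,"travel":[0,0,-2],"yaw":-8},{"hand":0.1,"travel":[0,0,0],"yaw":-8.2},{"hand":0.1,"travel":[0,0,0],"yaw":-8.2},{"hand":0.1,"travel":[0,0,0],"yaw":-8.2},{"hand":0.1,"travel":[0,0,0],"yaw":-8.2},{"hand":0.1,"travel":[0,0,0],"yaw":-8.2},{"hand":0.1,"travel":[0,0,0],"yaw":-8.2},{"hand":0.1,"travel":[0,0,0],"yaw":-8.2},{"hand":0.1,"travel":[0,0,0],"yaw":-8.2},{"hand":0.1,"travel":[0,0,0],"yaw":-8.2},{"hand":0.1,"travel":[0,0,0],"yaw":-8.2}]}}

```text
t: 4.2
tcp_pos: [0.656, -0.0965, 0.0089]
tool_rot: [0.705, 0.709, -0.0, 0.0]
force: [0.0, 0.2, 0.3]
finger_gap: 0.9
```

Run:
```python
from h import *
st()
a=snap("scene",4)["pixels"]
cv2.imwrite("pics/v4.png",cv2.resize(a[260:350,295:395],None,fx=7,fy=6,interpolation=cv2.INTER_CUBIC))
```

```text
t 4.2 tcp mm [656.  -96.5   8.9] a 90.32 F [0.  0.2 0.3] T [0.01 0.02 0.04] gap 76.5 q [-0.31  0.86  1.46 -0.    0.82 -0.32] tilt [ 2.e-04 -6.e-04 -1.e+00]
```

View pics/v4.png

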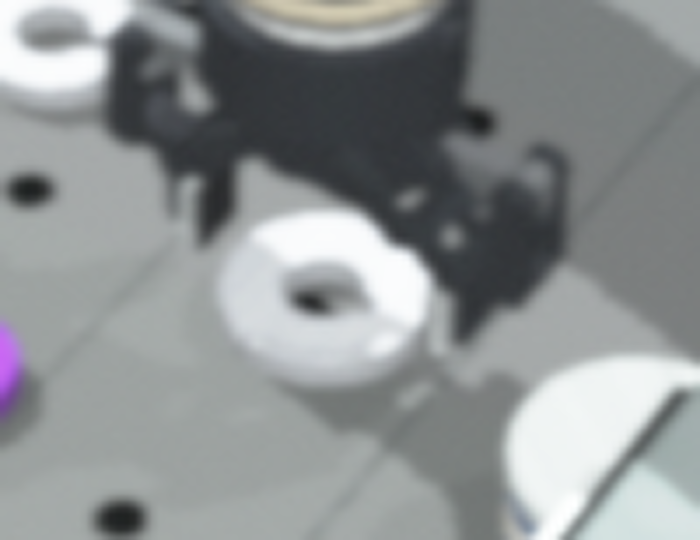

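Call:
{"method": "servo_tool", "body": {"increments": [{"hand":0.1,"travel":[0,0,3],"yaw":0},{"hand":0.4,"travel":[0,0,0],"yaw":0},{"hand":0.4,"travel":[0,0,0],"yaw":0},{"hand":0.4,"travel":[0,0,0],"yaw":0},{"hand":0.4,"travel":[0,0,0],"yaw":0}], "newtons": 30}}

```text
t: 4.75
tcp_pos: [0.6553, -0.0962, 0.0059]
tool_rot: [0.708, 0.707, -0.0, -0.001]
force: [-3.2, 0.1, 5.0]
finger_gap: 0.725
```

Run:
```python
from h import *
st()
a=snap("scene",5)["pixels"]
cv2.imwrite("pics/v5.png",cv2.resize(a[260:350,295:395],None,fx=7,fy=6,interpolation=cv2.INTER_CUBIC))
```

```text
t 4.75 tcp mm [655.3 -96.2   5.9] a 89.92 F [-3.2  0.1  5. ] T [-0.08  0.46 -0.05] gap 61.6 q [-0.31  0.87  1.46 -0.    0.81 -0.31] tilt [-1.3e-03  1.0e-04 -1.0e+00]
```

View pics/v5.png

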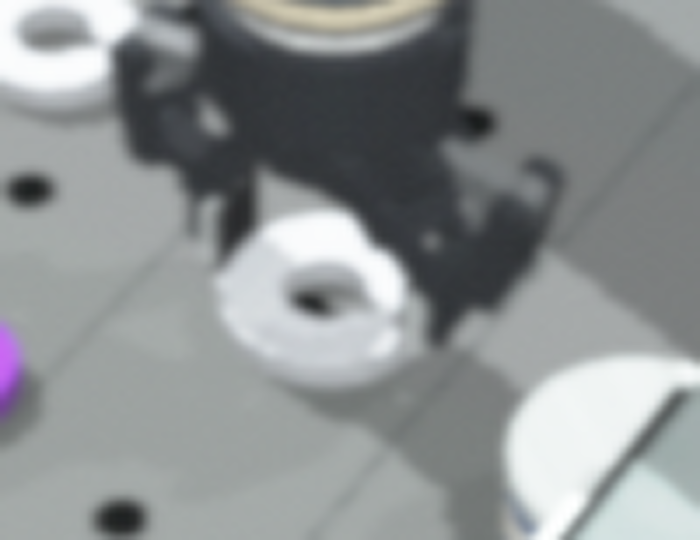

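Call:
{"method": "servo_tool", "body": {"increments": [{"hand":0.45,"travel":[0,0,-3],"yaw":0},{"hand":0.45,"travel":[0,0,-10],"yaw":0},{"hand":0.45,"travel":[0,0,-20],"yaw":0},{"hand":0.45,"travel":[0,0,-20],"yaw":0},{"hand":0.45,"travel":[0,0,0],"yaw":0}], "newtons": 40}}

```text
t: 5.3
tcp_pos: [0.6588, -0.0969, 0.0617]
tool_rot: [0.707, 0.707, 0.002, 0.003]
force: [1.7, 0.2, -2.5]
finger_gap: 0.71
```

Run:
```python
from h import *
st()
a=snap("scene",6)["pixels"]
cv2.imwrite("pics/v6.png",cv2.resize(a[240:330,285:385],None,fx=7,fy=6,interpolation=cv2.INTER_CUBIC))
```

```text
t 5.3 tcp mm [658.8 -96.9  61.7] a 89.96 F [ 1.7  0.2 -2.5] T [ 0.03 -0.05  0.  ] gap 60.3 q [-0.31  0.79  1.45  0.    0.9  -0.31] tilt [ 0.007  -0.0021 -1.    ]
```

View pics/v6.png

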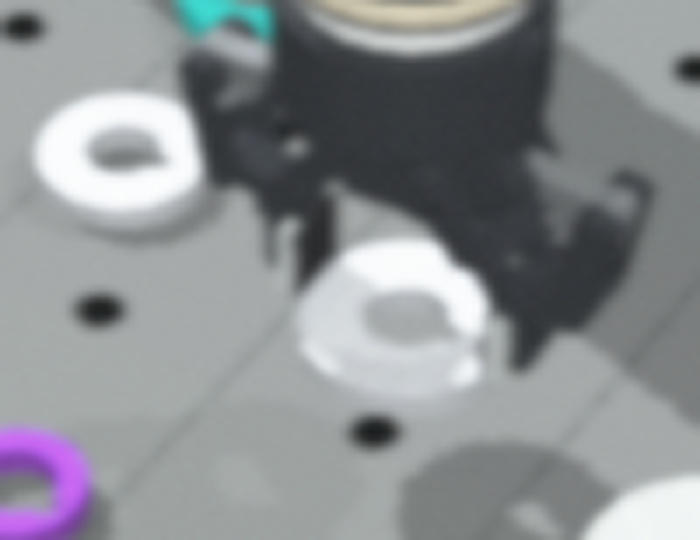

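Call:
{"method": "servo_tool", "body": {"increments": [{"hand":0.45,"travel":[10,-3,-25],"yaw":0},{"hand":0.45,"travel":[25,-9,-25],"yaw":0},{"hand":0.45,"travel":[35,-12,-10],"yaw":-4},{"hand":0.45,"travel":[37,-13,0],"yaw":-4},{"hand":0.45,"travel":[37,-13,0],"yaw":-4},{"hand":0.45,"travel":[37,-13,0],"yaw":0},{"hand":0.45,"travel":[37,-13,0],"yaw":0},{"hand":0.45,"travel":[37,-13,0],"yaw":0},{"hand":0.45,"travel":[30,-11,0],"yaw":0},{"hand":0.45,"travel":[18,-6,0],"yaw":0},{"hand":0.45,"travel":[6,-2,0],"yaw":0},{"hand":0.45,"travel":[0,0,0],"yaw":0},{"hand":0.45,"travel":[0,0,0],"yaw":0}]}}

```text
t: 6.65
tcp_pos: [0.5084, 0.1934, 0.1184]
tool_rot: [0.63, 0.777, 0.0, 0.0]
force: [-0.3, -0.2, -3.1]
finger_gap: 0.712
```

Run:
```python
from h import *
st()
a=snap("scene",7)["pixels"];b=snap("top",7)["pixels"]
cv2.imwrite("pics/v7.png",np.hstack([cv2.resize(a[120:220,325:425],(400,400),interpolation=cv2.INTER_CUBIC),cv2.resize(b[200:320,150:270],(400,400),interpolation=cv2.INTER_CUBIC)]))
st()
```

```text
t 6.65 tcp mm [508.4 193.4 118.4] a 101.94 F [-0.3 -0.2 -3.1] T [ 0.02 -0.    0.01] gap 60.6 q [ 0.16  0.58  1.74 -0.    0.82 -0.05] tilt [ 7.e-04 -3.e-04 -1.e+00]
t 6.75 tcp mm [508.6 193.  118.6] a 101.88 F [-0.7 -0.3 -3.1] T [-0.04 -0.01  0.  ] gap 60.5 q [ 0.16  0.58  1.74 -0.    0.82 -0.05] tilt [ 7.e-04 -2.e-04 -1.e+00]
```

View pics/v7.png

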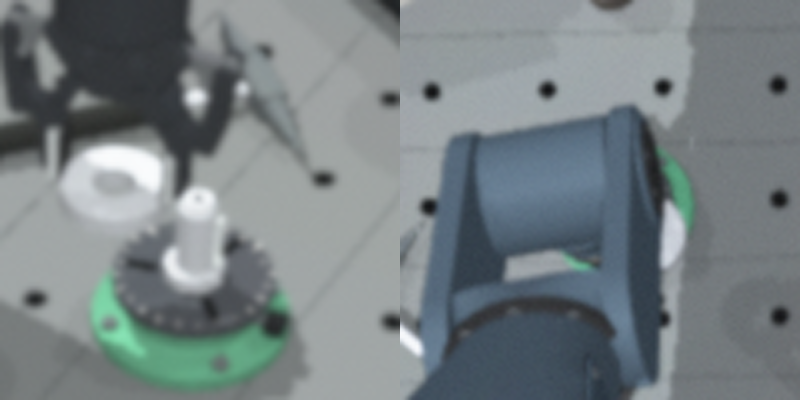

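Run:
```python
from h import *
s=load("scene7");u,v,r,k=354,166,18,20
c=cv2.resize(s["pixels"][v-r:v+r,u-r:u+r],None,fx=k,fy=k,interpolation=cv2.INTER_CUBIC)
g=cv2.cvtColor(c,cv2.COLOR_BGR2GRAY)
for th,cl in((190,(0,0,255)),(205,(0,255,0)),(222,(255,0,0))):
    cs,_=cv2.findContours((g>th).astype(np.uint8),cv2.RETR_LIST,cv2.CHAIN_APPROX_NONE);cv2.drawContours(c,cs,-1,cl,1)
    for q in cs:
        if cv2.contourArea(q)>4000:
            e=cv2.fitEllipse(q);print(th,[(np.array(e[0])+.5)/k-.5+[u-r,v-r],np.array(e[1])/k])
for z in(.12,.1125): print(proj(s,(.5085,.1932,z)))
p=(np.array([proj(s,(.5085,.1932,z)) for z in (.1265,.1125)])-[u-r,v-r]+.5)*k
for q in p: cv2.circle(c,tuple(int(x) for x in q),4,(255,0,255),-1)
cv2.imwrite("pics/v7b.png",cv2.resize(c,(590,590)))
```

```text
190 [array([370.38679199, 171.17206116]), array([2.7944931 , 6.54262924])]
190 [array([353.1056839 , 165.82841644]), array([ 6.71057205, 11.73711472])]
190 [array([353.29462738, 165.21387024]), array([19.10413666, 24.93800049])]
205 [array([353.80119629, 162.67785034]), array([13.22586975, 23.0713974 ])]
222 [array([357.06282501, 160.88002777]), array([ 7.92951736, 20.76858368])]
[352.85187477 166.13214368]
[352.76841185 168.61687013]
```

View pics/v7b.png

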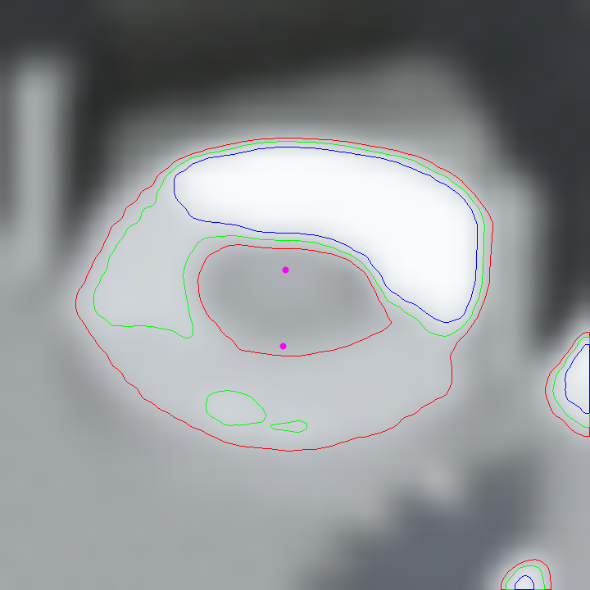

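Run:
```python
from h import *
s=load("scene7")
for p in((352.83,165.4),(353.29,165.2)):
  for z in(.1265,.1225): print(p,z,(ray(s,p,z)*1000).round(1))
f=lambda q:np.array(q)/16.39-.5+[336,148]
for c in((352.83,165.4),(353.29,165.2)):
  d=ray(s,f((391,322)),.1245)-ray(s,c,.1245);print(np.degrees(np.arctan2(d[1],d[0])),np.hypot(*d[:2]))
```

```text
(352.83, 165.4) 0.1265 [510.9 188.7 126.5]
(352.83, 165.4) 0.1225 [508.6 192.8 122.5]
(353.29, 165.2) 0.1265 [511.5 189.9 126.5]
(353.29, 165.2) 0.1225 [509.1 194.  122.5]
9.333787261907503 0.016140735027650517
5.364204833513135 0.015457197274435223
```

Run:
```python
from h import *
W=[]
for nm in("scene0","scene4","scene5"):
    s=load(nm);u,v,r,k=341,308,20,18
    c=cv2.resize(s["pixels"][v-r:v+r,u-r:u+r],None,fx=k,fy=k,interpolation=cv2.INTER_CUBIC)
    g=cv2.cvtColor(c,cv2.COLOR_BGR2GRAY)
    for x in range(0,720,90): cv2.line(c,(x,0),(x,720),(90,90,90),1);cv2.line(c,(0,x),(720,x),(90,90,90),1)
    for th,cl in((195,(0,0,255)),(210,(0,255,0))):
        cs,_=cv2.findContours((g>th).astype(np.uint8),cv2.RETR_LIST,cv2.CHAIN_APPROX_NONE);cv2.drawContours(c,cs,-1,cl,2)
        for q in cs:
            if cv2.contourArea(q)>4000:
                e=cv2.fitEllipse(q);print(nm,th,[(np.array(e[0])+.5)/k-.5+[u-r,v-r],np.array(e[1])/k])
    W.append(cv2.resize(c,(266,266),interpolation=cv2.INTER_AREA))
cv2.imwrite("pics/v5b.png",np.hstack(W))
```

```text
scene0 195 [array([341.5378418 , 307.33212789]), array([ 8.8605033 , 12.07594299])]
scene0 195 [array([341.36656359, 307.26841058]), array([26.67909071, 31.45205688])]
scene0 210 [array([341.58648003, 307.26322428]), array([ 9.55239275, 12.73304833])]
scene0 210 [array([341.35386658, 307.25600009]), array([25.80763584, 30.86598036])]
scene4 195 [array([340.75093248, 308.39785936]), array([ 9.52075026, 13.27315097])]
scene4 195 [array([340.75501506, 307.82578701]), array([25.78067695, 29.61484443])]
scene4 210 [array([340.62640889, 308.47053697]), array([10.55230798, 14.73009745])]
scene4 210 [array([341.17734951, 307.0706838 ]), array([23.32885912, 28.7058275 ])]
scene5 195 [array([341.01819356, 308.59555732]), array([ 9.67090691, 13.47999827])]
scene5 195 [array([339.38655429, 308.34509956]), array([25.15279982, 26.91579692])]
scene5 210 [array([349.18609619, 316.55723402]), array([3.33432537, 5.38074409])]
scene5 210 [array([338.95287408, 306.13065592]), array([19.90916782, 24.20402188])]
```

View pics/v5b.png

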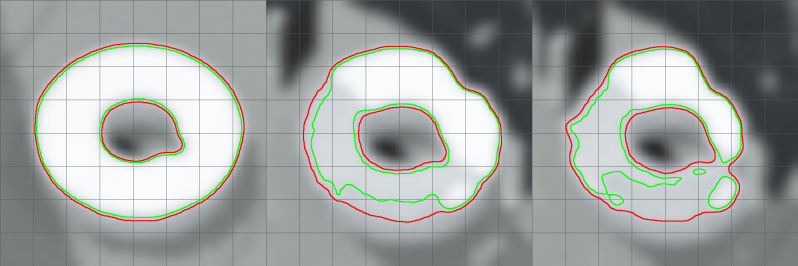

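Call:
{"method": "servo_tool", "body": {"increments": [{"hand":0.45,"travel":[8,10,-3],"yaw":0},{"hand":0.45,"travel":[12,15,0],"yaw":0},{"hand":0.45,"travel":[10,12,0],"yaw":0},{"hand":0.45,"travel":[4.2,4.6,0],"yaw":0},{"hand":0.45,"travel":[0,0,0],"yaw":0},{"hand":0.45,"travel":[0,0,0],"yaw":0},{"hand":0.45,"travel":[0,0,0],"yaw":0}]}}

```text
t: 7.45
tcp_pos: [0.5404, 0.2353, 0.1215]
tool_rot: [0.63, 0.777, -0.001, -0.0]
force: [-0.8, 0.1, -2.9]
finger_gap: 0.708
```

Run:
```python
from h import *
st()
a=snap("scene",8)["pixels"]
cv2.imwrite("pics/v8.png",cv2.resize(a[125:215,325:425],None,fx=7,fy=6,interpolation=cv2.INTER_CUBIC))
```

```text
t 7.45 tcp mm [540.4 235.3 121.5] a 101.92 F [-0.8  0.1 -2.9] T [0.02 0.03 0.  ] gap 60.2 q [ 0.22  0.62  1.62 -0.    0.9   0.01] tilt [-1.5e-03 -5.0e-04 -1.0e+00]
```

View pics/v8.png

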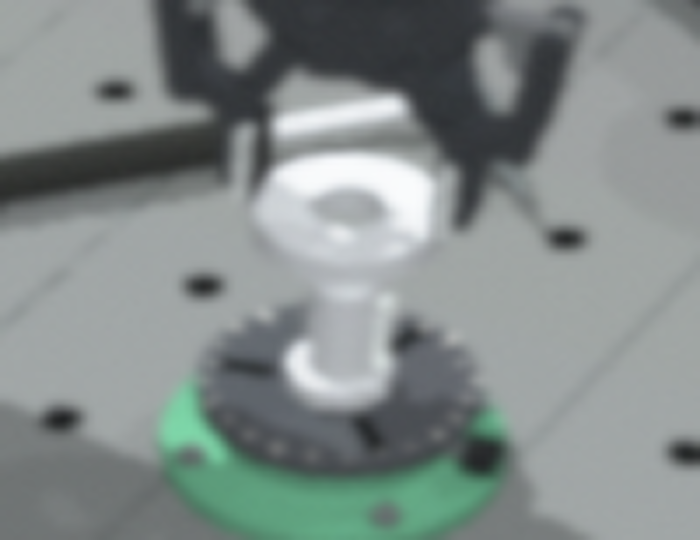

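Call:
{"method": "servo_tool", "body": {"increments": [{"hand":0.45,"travel":[0,1,2],"yaw":0},{"hand":0.45,"travel":[0,0,2],"yaw":0},{"hand":0.45,"travel":[0,0,2],"yaw":0},{"hand":0.45,"travel":[0,0,1.5],"yaw":0},{"hand":0.45,"travel":[0,0,1.5],"yaw":0},{"hand":0.45,"travel":[0,0,1.5],"yaw":0},{"hand":0.45,"travel":[0,0,1.5],"yaw":0},{"hand":0.45,"travel":[0,0,1.2],"yaw":0},{"hand":0.45,"travel":[0,0,1.2],"yaw":0},{"hand":0.45,"travel":[0,0,1.2],"yaw":0},{"hand":0.45,"travel":[0,0,1.2],"yaw":0},{"hand":0.45,"travel":[0,0,0],"yaw":0}]}}

```text
t: 8.7
tcp_pos: [0.542, 0.2363, 0.1047]
tool_rot: [0.63, 0.777, -0.0, -0.0]
force: [0.1, -0.3, -2.8]
finger_gap: 0.71
```

Run:
```python
from h import *
st()
a=snap("scene",9)["pixels"]
cv2.imwrite("pics/v9.png",cv2.resize(a[125:215,325:425],None,fx=7,fy=6,interpolation=cv2.INTER_CUBIC))
```

```text
t 8.7 tcp mm [542.  236.3 104.7] a 101.96 F [ 0.1 -0.3 -2.8] T [ 0.01 -0.02 -0.06] gap 60.4 q [ 0.22  0.65  1.62 -0.    0.87  0.01] tilt [-4.e-04 -1.e-04 -1.e+00]
```

View pics/v9.png

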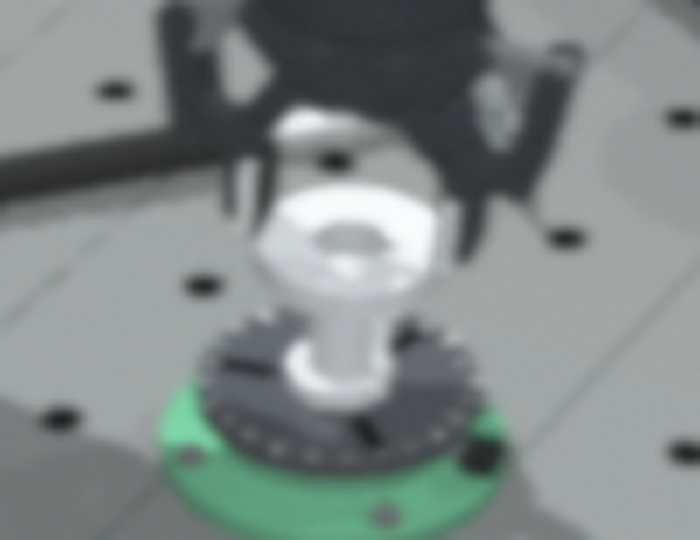

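Call:
{"method": "servo_tool", "body": {"increments": [{"hand":0.45,"travel":[0,0,1.2],"yaw":0},{"hand":0.45,"travel":[0,0,1.2],"yaw":0},{"hand":0.45,"travel":[0,0,1.2],"yaw":0},{"hand":0.45,"travel":[0,0,1.2],"yaw":0},{"hand":0.45,"travel":[0,0,1.2],"yaw":0},{"hand":0.45,"travel":[0,0,1.2],"yaw":0},{"hand":0.45,"travel":[0,0,1],"yaw":0},{"hand":0.45,"travel":[0,0,0],"yaw":0}]}}

```text
t: 9.55
tcp_pos: [0.5425, 0.2357, 0.0966]
tool_rot: [0.629, 0.777, -0.0, 0.0]
force: [1.0, -4.1, -1.4]
finger_gap: 0.712
```

Run:
```python
from h import *
st()
```

```text
t 9.55 tcp mm [542.5 235.7  96.6] a 101.98 F [ 1.  -4.1 -1.4] T [-0.71 -0.13  0.05] gap 60.5 q [ 0.22  0.66  1.63 -0.    0.85  0.01] tilt [ 4.e-04 -9.e-04 -1.e+00]
```

Call:
{"method": "servo_tool", "body": {"increments": [{"hand":0.45,"travel":[-1.5,0,0],"yaw":0},{"hand":0.45,"travel":[0,0,0],"yaw":0},{"hand":0.45,"travel":[0,0,0.5],"yaw":0},{"hand":0.45,"travel":[0,0,0.5],"yaw":0},{"hand":0.45,"travel":[0,0,0],"yaw":0}]}}

```text
t: 10.05
tcp_pos: [0.5423, 0.2351, 0.0955]
tool_rot: [0.63, 0.777, 0.0, -0.0]
force: [-0.5, -0.6, -2.8]
finger_gap: 0.71
```

Run:
```python
from h import *
st()
a=snap("scene",10)["pixels"]
cv2.imwrite("pics/v10.png",cv2.resize(a[125:215,325:425],None,fx=7,fy=6,interpolation=cv2.INTER_CUBIC))
```

```text
t 10.05 tcp mm [542.3 235.1  95.5] a 101.96 F [-0.5 -0.6 -2.8] T [-0.04 -0.04  0.04] gap 60.3 q [0.22 0.66 1.63 0.   0.85 0.01] tilt [-3.e-04  3.e-04 -1.e+00]
```

View pics/v10.png

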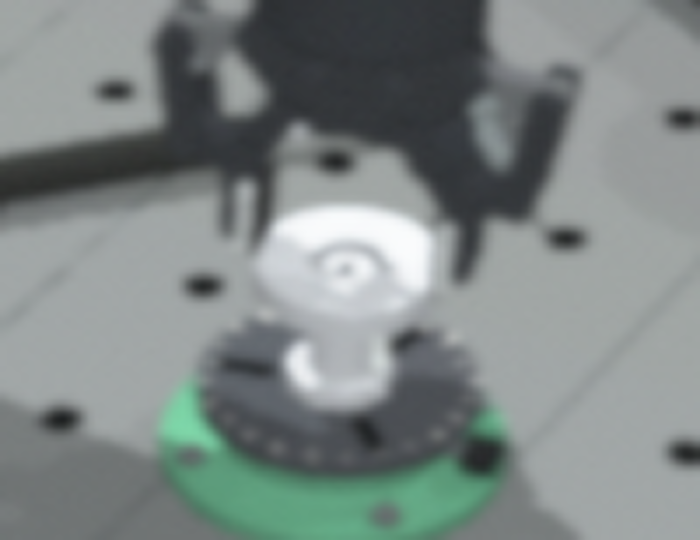

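Call:
{"method": "servo_tool", "body": {"increments": [{"hand":0.45,"travel":[0,0,1],"yaw":0},{"hand":0.45,"travel":[0,0,1],"yaw":0},{"hand":0.45,"travel":[0,0,1],"yaw":0},{"hand":0.45,"travel":[0,0,1],"yaw":0},{"hand":0.45,"travel":[0,0,1],"yaw":0},{"hand":0.45,"travel":[0,0,1],"yaw":0},{"hand":0.45,"travel":[0,0,1],"yaw":0},{"hand":0.45,"travel":[0,0,0],"yaw":0}]}}

```text
t: 10.9
tcp_pos: [0.5424, 0.2348, 0.0886]
tool_rot: [0.63, 0.777, -0.0, -0.0]
force: [0.3, -0.4, -3.5]
finger_gap: 0.707
```

Run:
```python
from h import *
st()
```

```text
t 10.9 tcp mm [542.4 234.8  88.6] a 101.96 F [ 0.3 -0.4 -3.5] T [-0.02 -0.05  0.02] gap 60.1 q [0.22 0.68 1.63 0.   0.83 0.01] tilt [-3.e-04 -0.e+00 -1.e+00]
```

Call:
{"method": "servo_tool", "body": {"increments": [{"hand":0.45,"travel":[0,0,1],"yaw":0},{"hand":0.45,"travel":[0,0,1],"yaw":0},{"hand":0.45,"travel":[0,0,1],"yaw":0},{"hand":0.45,"travel":[0,0,1],"yaw":0},{"hand":0.45,"travel":[0,0,1],"yaw":0},{"hand":0.45,"travel":[0,0,1],"yaw":0},{"hand":0.45,"travel":[0,0,1],"yaw":0},{"hand":0.45,"travel":[0,0,0],"yaw":0}]}}

```text
t: 11.7
tcp_pos: [0.5424, 0.2348, 0.0816]
tool_rot: [0.63, 0.777, -0.0, -0.0]
force: [0.2, -0.1, -3.1]
finger_gap: 0.713
```

Run:
```python
from h import *
st()
a=snap("scene",11)["pixels"]
cv2.imwrite("pics/v11.png",cv2.resize(a[125:215,325:425],None,fx=7,fy=6,interpolation=cv2.INTER_CUBIC))
```

```text
t 11.7 tcp mm [542.4 234.8  81.6] a 101.96 F [ 0.2 -0.1 -3.1] T [ 0.01 -0.01  0.02] gap 60.6 q [0.22 0.69 1.64 0.   0.82 0.01] tilt [-3.e-04 -1.e-04 -1.e+00]
```

View pics/v11.png

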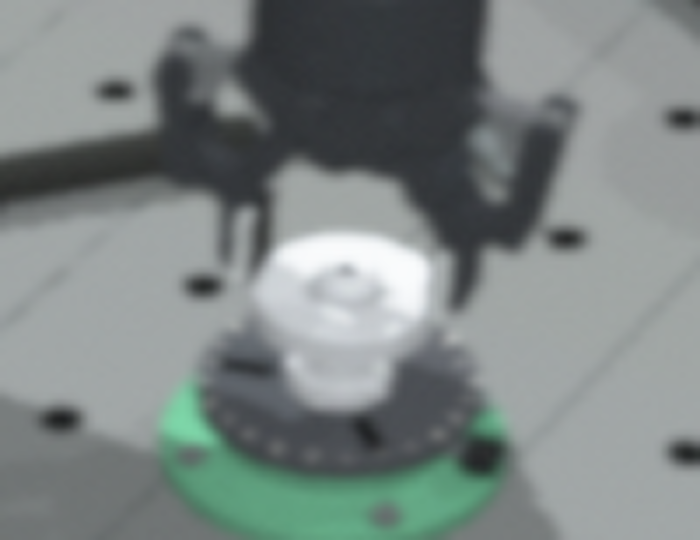

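Call:
{"method": "servo_tool", "body": {"increments": [{"hand":0.45,"travel":[0,0,1.2],"yaw":0},{"hand":0.45,"travel":[0,0,1.2],"yaw":0},{"hand":0.45,"travel":[0,0,1.2],"yaw":0},{"hand":0.45,"travel":[0,0,1.2],"yaw":0},{"hand":0.45,"travel":[0,0,1.2],"yaw":0},{"hand":0.45,"travel":[0,0,1.2],"yaw":0},{"hand":0.45,"travel":[0,0,1.2],"yaw":0},{"hand":0.45,"travel":[0,0,1.2],"yaw":0},{"hand":0.45,"travel":[0,0,1.2],"yaw":0},{"hand":0.45,"travel":[0,0,1.2],"yaw":0},{"hand":0.45,"travel":[0,0,1.2],"yaw":0},{"hand":0.45,"travel":[0,0,1.2],"yaw":0},{"hand":0.45,"travel":[0,0,1.2],"yaw":0},{"hand":0.45,"travel":[0,0,1.2],"yaw":0},{"hand":0.45,"travel":[0,0,1.2],"yaw":0},{"hand":0.45,"travel":[0,0,0],"yaw":0}]}}

```text
t: 13.35
tcp_pos: [0.5423, 0.2348, 0.0635]
tool_rot: [0.63, 0.777, -0.0, -0.0]
force: [0.7, -0.5, -3.5]
finger_gap: 0.716
```

Run:
```python
from h import *
st()
```

```text
t 13.35 tcp mm [542.3 234.8  63.5] a 101.96 F [ 0.7 -0.5 -3.5] T [-0.   -0.04 -0.01] gap 60.8 q [0.22 0.71 1.64 0.   0.78 0.01] tilt [-4.e-04 -0.e+00 -1.e+00]
```

Call:
{"method": "servo_tool", "body": {"increments": [{"hand":0.45,"travel":[0,0,1],"yaw":0},{"hand":0.45,"travel":[0,0,1],"yaw":0},{"hand":0.45,"travel":[0,0,1],"yaw":0},{"hand":0.45,"travel":[0,0,1],"yaw":0},{"hand":0.45,"travel":[0,0,0.8],"yaw":0},{"hand":0.45,"travel":[0,0,0],"yaw":0}]}}

```text
t: 13.95
tcp_pos: [0.5424, 0.2348, 0.0588]
tool_rot: [0.63, 0.777, -0.0, -0.0]
force: [-0.8, -0.4, -3.1]
finger_gap: 0.708
```

Run:
```python
from h import *
st()
```

```text
t 13.95 tcp mm [542.4 234.8  58.8] a 101.96 F [-0.8 -0.4 -3.1] T [-0.03 -0.03  0.04] gap 60.1 q [0.22 0.72 1.65 0.   0.77 0.01] tilt [-3.e-04 -0.e+00 -1.e+00]
```

Call:
{"method": "servo_tool", "body": {"increments": [{"hand":0.45,"travel":[0,0,1],"yaw":0},{"hand":0.45,"travel":[0,0,1],"yaw":0},{"hand":0.45,"travel":[0,0,1],"yaw":0},{"hand":0.45,"travel":[0,0,0.7],"yaw":0},{"hand":0.45,"travel":[0,0,0],"yaw":0}]}}

```text
t: 14.45
tcp_pos: [0.5425, 0.2348, 0.0561]
tool_rot: [0.63, 0.777, 0.0, 0.0]
force: [-1.6, -0.9, 4.5]
finger_gap: 0.706
```

Run:
```python
from h import *
st()
```

```text
t 14.45 tcp mm [542.5 234.8  56.1] a 101.97 F [-1.6 -0.9  4.5] T [-0.15  0.38  0.08] gap 60.0 q [ 0.22  0.73  1.65 -0.    0.77  0.01] tilt [ 3.e-04 -1.e-04 -1.e+00]
```

Call:
{"method": "servo_tool", "body": {"increments": [{"hand":0.45,"travel":[0,0,0.5],"yaw":0},{"hand":0.45,"travel":[0,0,0],"yaw":0},{"hand":0.05,"travel":[0,0,0],"yaw":0},{"hand":0.05,"travel":[0,0,0],"yaw":0},{"hand":0.05,"travel":[0,0,0],"yaw":0},{"hand":0.05,"travel":[0,0,-15],"yaw":0},{"hand":0.05,"travel":[0,0,-35],"yaw":0},{"hand":0.0,"travel":[0,0,-35],"yaw":0}]}}

```text
t: 15.25
tcp_pos: [0.5421, 0.2347, 0.1407]
tool_rot: [0.63, 0.777, -0.001, -0.0]
force: [-0.3, 0.5, 0.4]
finger_gap: 1.0
```

Run:
```python
from h import *
st()
a=snap("scene",12)["pixels"]
cv2.imwrite("pics/v12.png",cv2.resize(a[125:215,325:425],None,fx=7,fy=6,interpolation=cv2.INTER_CUBIC))
```

```text
t 15.25 tcp mm [542.1 234.7 140.7] a 101.96 F [-0.3  0.5  0.4] T [-0.03 -0.02 -0.03] gap 85.0 q [0.22 0.6  1.6  0.   0.94 0.01] tilt [-1.5e-03 -3.0e-04 -1.0e+00]
```

View pics/v12.png

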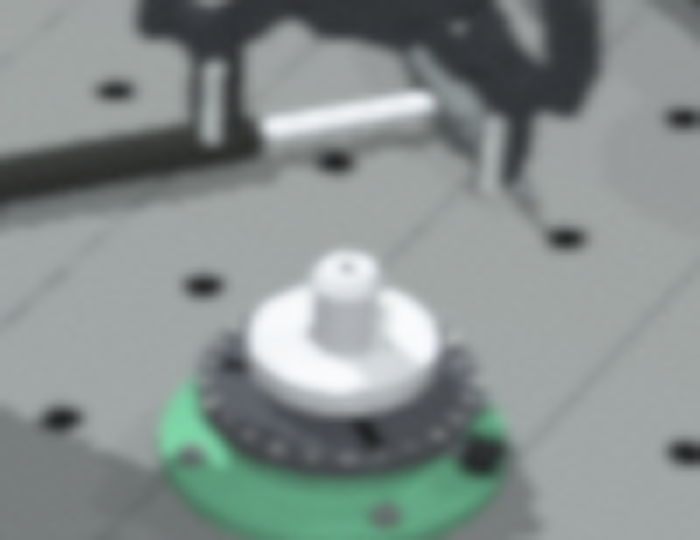

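Run:
```python
from det import *
t=load("top0")
for p in((291,239),(281,272),(308,313),(388,270),(363,248),(394,303)): print(p,(ray(t,p,.012)*1000).round(0))
s=load("scene12")
for n,u,th in(("M",(303,267),205),("S",(241,331),205)):
  for sv in (s,load("scene8")):
    b=face(sv["pixels"],*u,thr=th,tag="m"+n)
    print(n,b["cen"],(ray(sv,b["cen"],.014)*1000).round(1),b["axes"])
    c=ray(sv,b["cen"],.014)
    P=np.array([ray(sv,p,.014)-c for p in b["hole"]])[:,:2];r=np.hypot(*P.T);i=r.argmax()
    w=P[r>r.max()-.001];print(" key",np.degrees(np.arctan2(*P[i][::-1])),np.degrees(np.arctan2(*w.mean(0)[::-1])),r.max())
```

```text
(291, 239) [605.  21.  12.]
(281, 272) [511.  50.  12.]
(308, 313) [394. -24.  12.]
(388, 270) [ 510. -252.   12.]
(363, 248) [ 574. -184.   12.]
(394, 303) [ 417. -265.   12.]
M [302.04492228 264.80242081] [523.2 -45.7  14. ] [19.64687347 24.78983307]
 key 11.05326581295336 10.665985730151673 0.015079707391940575
M [302.05526802 264.799817  ] [523.2 -45.6  14. ] [19.65129852 24.79989433]
 key 10.995342018207838 10.61217756485492 0.015061263053582791
S [240.12408873 329.02158736] [ 512.5 -253.    14. ] [18.88735199 22.64825821]
 key -20.663067375629073 -21.45652378411842 0.0158223013092582
S [240.12192202 329.01696398] [ 512.5 -253.    14. ] [18.87942505 22.66261292]
 key -22.691733012339334 -21.44588660177875 0.01579638677953144
```

View pics/mM.png

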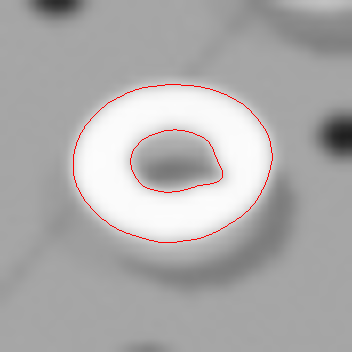

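Call:
{"method": "servo_tool", "body": {"increments": [{"hand":0,"travel":[-15.2,-4.6,0],"yaw":0},{"hand":0,"travel":[-35,-10.4,0],"yaw":0},{"hand":0,"travel":[-40,-11.8,0],"yaw":0},{"hand":0,"travel":[-40,-11.8,0],"yaw":0},{"hand":0,"travel":[-40,-11.8,5],"yaw":0},{"hand":0,"travel":[-40,-11.8,10],"yaw":0},{"hand":0,"travel":[-35,-10.4,15],"yaw":0},{"hand":0,"travel":[-15,-4.5,20],"yaw":0},{"hand":0,"travel":[-5,-1.5,15],"yaw":0},{"hand":0,"travel":[0,0,5],"yaw":6.5},{"hand":0,"travel":[0,0,0],"yaw":0},{"hand":0,"travel":[0,0,0],"yaw":0}]}}

```text
t: 16.5
tcp_pos: [0.5199, -0.0412, 0.0695]
tool_rot: [0.672, 0.741, -0.0, -0.001]
force: [0.9, -0.0, 0.6]
finger_gap: 1.003
```

Run:
```python
from h import *
st()
a=snap("scene",13)["pixels"]
cv2.imwrite("pics/v13.png",cv2.resize(a[215:305,255:355],None,fx=7,fy=6,interpolation=cv2.INTER_CUBIC))
```

```text
t 16.5 tcp mm [519.9 -41.2  69.5] a 95.57 F [ 0.9 -0.   0.6] T [ 0.01 -0.01  0.02] gap 85.3 q [-0.29  0.65  1.82 -0.    0.68 -0.39] tilt [-1.2e-03  3.0e-04 -1.0e+00]
```

View pics/v13.png

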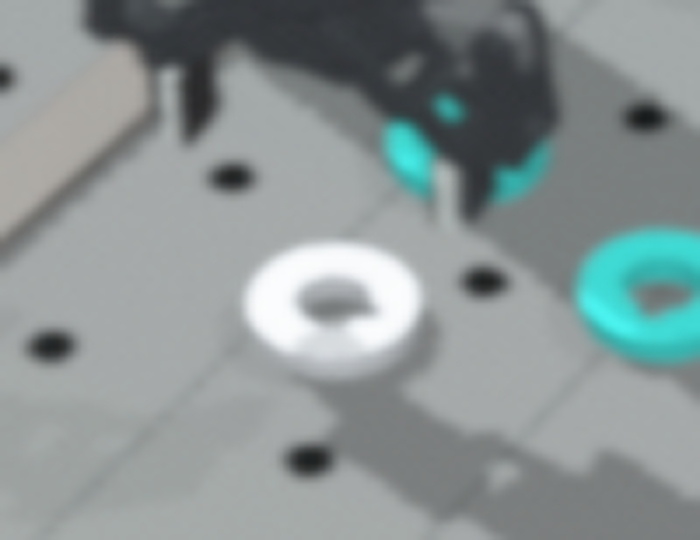

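Call:
{"method": "servo_tool", "body": {"increments": [{"hand":0,"travel":[0,0,25],"yaw":0},{"hand":0.05,"travel":[0,0,25],"yaw":0},{"hand":0.15,"travel":[0,0,8],"yaw":0},{"hand":0.2,"travel":[0,0,3],"yaw":0},{"hand":0.5,"travel":[0,0,0],"yaw":0},{"hand":0.5,"travel":[0,0,0],"yaw":0},{"hand":0.5,"travel":[0,0,0],"yaw":0},{"hand":0.5,"travel":[0,0,0],"yaw":0},{"hand":0.5,"travel":[0,0,0],"yaw":0}], "newtons": 35}}

```text
t: 17.45
tcp_pos: [0.5207, -0.0408, 0.0098]
tool_rot: [0.673, 0.74, 0.0, 0.0]
force: [-2.4, 0.6, 7.1]
finger_gap: 0.585
```

Run:
```python
from h import *
st()
a=snap("scene",14)["pixels"]
cv2.imwrite("pics/v14.png",cv2.resize(a[215:305,255:355],None,fx=7,fy=6,interpolation=cv2.INTER_CUBIC))
```

```text
t 17.45 tcp mm [520.7 -40.8   9.8] a 95.47 F [-2.4  0.6  7.1] T [0.12 0.31 0.  ] gap 49.7 q [-0.29  0.76  1.84  0.    0.54 -0.39] tilt [ 9.e-04 -2.e-04 -1.e+00]
```

View pics/v14.png

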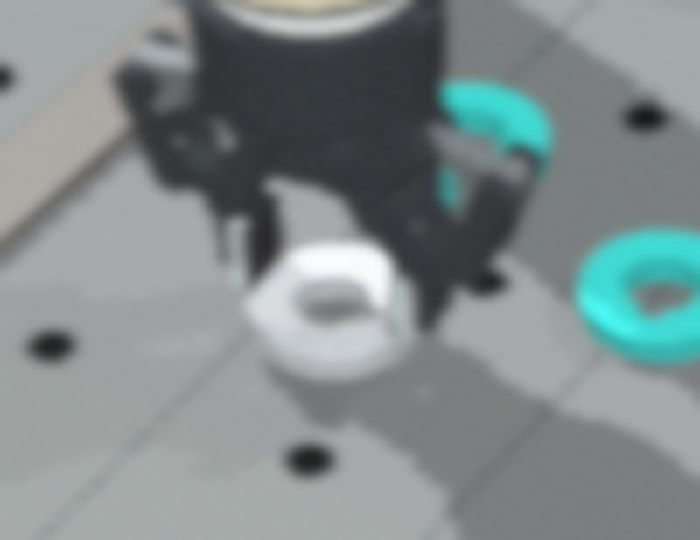

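Call:
{"method": "servo_tool", "body": {"increments": [{"hand":0.55,"travel":[0,0,-3],"yaw":0},{"hand":0.55,"travel":[0,0,-12],"yaw":0},{"hand":0.55,"travel":[7.2,2,-25],"yaw":0},{"hand":0.55,"travel":[25,4,-30],"yaw":0},{"hand":0.55,"travel":[40,7,-25],"yaw":0},{"hand":0.55,"travel":[40,7,-12],"yaw":0},{"hand":0.55,"travel":[40,7,-8],"yaw":0},{"hand":0.55,"travel":[40,7,0],"yaw":0},{"hand":0.55,"travel":[40,7,0],"yaw":0},{"hand":0.55,"travel":[25,4.5,0],"yaw":0},{"hand":0.55,"travel":[11,2,0],"yaw":0},{"hand":0.55,"travel":[4,0.5,0],"yaw":0},{"hand":0.55,"travel":[0,0,0],"yaw":-6.5},{"hand":0.55,"travel":[0,0,0],"yaw":0},{"hand":0.55,"travel":[0,0,0],"yaw":0}], "newtons": 40}}

```text
t: 19.0
tcp_pos: [0.5424, 0.2334, 0.1237]
tool_rot: [0.631, 0.776, -0.0, -0.0]
force: [-0.7, 0.4, -2.4]
finger_gap: 0.576
```

Run:
```python
from h import *
st()
a=snap("scene",15)["pixels"]
cv2.imwrite("pics/v15.png",cv2.resize(a[125:215,325:425],None,fx=7,fy=6,interpolation=cv2.INTER_CUBIC))
```

```text
t 19.0 tcp mm [542.4 233.4 123.7] a 101.75 F [-0.7  0.4 -2.4] T [-0.01  0.02 -0.04] gap 49.0 q [ 0.22  0.62  1.61 -0.    0.91  0.01] tilt [-5.e-04 -4.e-04 -1.e+00]
```

View pics/v15.png

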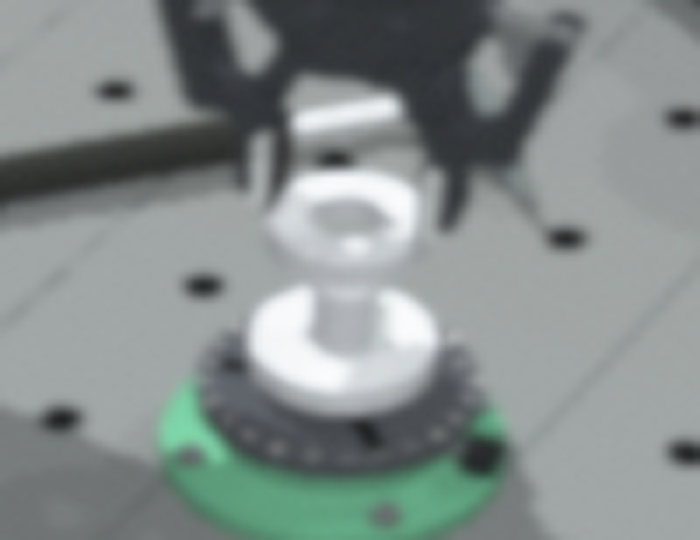

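Call:
{"method": "servo_tool", "body": {"increments": [{"hand":0.55,"travel":[1.4,0.3,2],"yaw":0},{"hand":0.55,"travel":[0,0,2.5],"yaw":0},{"hand":0.55,"travel":[0,0,2.5],"yaw":0},{"hand":0.55,"travel":[0,0,2],"yaw":0},{"hand":0.55,"travel":[0,0,1.4],"yaw":0},{"hand":0.55,"travel":[0,0,1.2],"yaw":0},{"hand":0.55,"travel":[0,0,1.2],"yaw":0},{"hand":0.55,"travel":[0,0,1.2],"yaw":0},{"hand":0.55,"travel":[0,0,1.2],"yaw":0},{"hand":0.55,"travel":[0,0,1.2],"yaw":0},{"hand":0.55,"travel":[0,0,1.2],"yaw":0},{"hand":0.55,"travel":[0,0,1.2],"yaw":0},{"hand":0.55,"travel":[0,0,1.2],"yaw":0},{"hand":0.55,"travel":[0,0,0],"yaw":0}]}}

```text
t: 20.45
tcp_pos: [0.5423, 0.2361, 0.1035]
tool_rot: [0.63, 0.777, -0.0, -0.0]
force: [-1.0, -1.7, -1.7]
finger_gap: 0.578
```

Run:
```python
from h import *
st()
a=snap("scene",16)["pixels"]
cv2.imwrite("pics/v16.png",cv2.resize(a[125:215,325:425],None,fx=7,fy=6,interpolation=cv2.INTER_CUBIC))
```

```text
t 20.45 tcp mm [542.3 236.1 103.5] a 101.96 F [-1.  -1.7 -1.7] T [-0.09 -0.07 -0.03] gap 49.1 q [0.22 0.65 1.62 0.   0.86 0.01] tilt [-5.e-04 -1.e-04 -1.e+00]
```

View pics/v16.png

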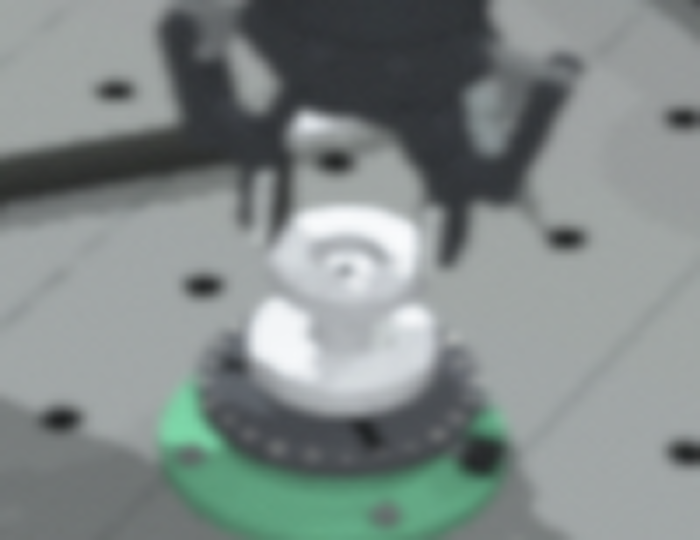

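Call:
{"method": "servo_tool", "body": {"increments": [{"hand":0.55,"travel":[-1.4,0,0],"yaw":0},{"hand":0.55,"travel":[0,0,0],"yaw":0},{"hand":0.55,"travel":[0,0,1],"yaw":0},{"hand":0.55,"travel":[0,0,1],"yaw":0},{"hand":0.55,"travel":[0,0,1],"yaw":0},{"hand":0.55,"travel":[0,0,1],"yaw":0},{"hand":0.55,"travel":[0,0,0],"yaw":0}]}}

```text
t: 21.2
tcp_pos: [0.5426, 0.2347, 0.0995]
tool_rot: [0.63, 0.777, -0.0, -0.0]
force: [0.4, 0.4, -1.6]
finger_gap: 0.577
```

Run:
```python
from h import *
st()
```

```text
t 21.2 tcp mm [542.6 234.7  99.5] a 101.96 F [ 0.4  0.4 -1.6] T [ 0.02 -0.03 -0.  ] gap 49.1 q [0.22 0.66 1.63 0.   0.86 0.01] tilt [-5.e-04 -1.e-04 -1.e+00]
```

Call:
{"method": "servo_tool", "body": {"increments": [{"hand":0.55,"travel":[0,0,1],"yaw":0},{"hand":0.55,"travel":[0,0,1],"yaw":0},{"hand":0.55,"travel":[0,0,1],"yaw":0},{"hand":0.55,"travel":[0,0,0.8],"yaw":0},{"hand":0.55,"travel":[0,0,0.8],"yaw":0},{"hand":0.55,"travel":[0,0,0.8],"yaw":0},{"hand":0.55,"travel":[0,0,0.8],"yaw":0},{"hand":0.55,"travel":[0,0,0],"yaw":0}]}}

```text
t: 22.0
tcp_pos: [0.5427, 0.235, 0.0934]
tool_rot: [0.63, 0.777, 0.0, -0.0]
force: [1.4, 0.9, -2.4]
finger_gap: 0.579
```

Run:
```python
from h import *
st()
```

```text
t 22.0 tcp mm [542.7 235.   93.4] a 101.96 F [ 1.4  0.9 -2.4] T [0.27 0.03 0.01] gap 49.2 q [0.22 0.67 1.63 0.   0.84 0.01] tilt [ 2.e-04  5.e-04 -1.e+00]
```

Call:
{"method": "servo_tool", "body": {"increments": [{"hand":0.55,"travel":[0.4,0.4,0],"yaw":0},{"hand":0.55,"travel":[0,0,0.8],"yaw":0},{"hand":0.55,"travel":[0,0,0.8],"yaw":0},{"hand":0.55,"travel":[0,0,1],"yaw":0},{"hand":0.55,"travel":[0,0,1],"yaw":0},{"hand":0.55,"travel":[0,0,0],"yaw":0}]}}

```text
t: 22.6
tcp_pos: [0.5431, 0.2353, 0.0898]
tool_rot: [0.63, 0.777, 0.0, -0.0]
force: [-0.5, 2.0, -1.9]
finger_gap: 0.577
```

Run:
```python
from h import *
st()
a=snap("scene",17)["pixels"]
cv2.imwrite("pics/v17.png",cv2.resize(a[125:215,325:425],None,fx=7,fy=6,interpolation=cv2.INTER_CUBIC))
```

```text
t 22.6 tcp mm [543.1 235.3  89.8] a 101.96 F [-0.5  2.  -1.9] T [ 0.3  -0.03  0.03] gap 49.1 q [0.22 0.67 1.63 0.   0.84 0.01] tilt [ 1.e-04  2.e-04 -1.e+00]
```

View pics/v17.png

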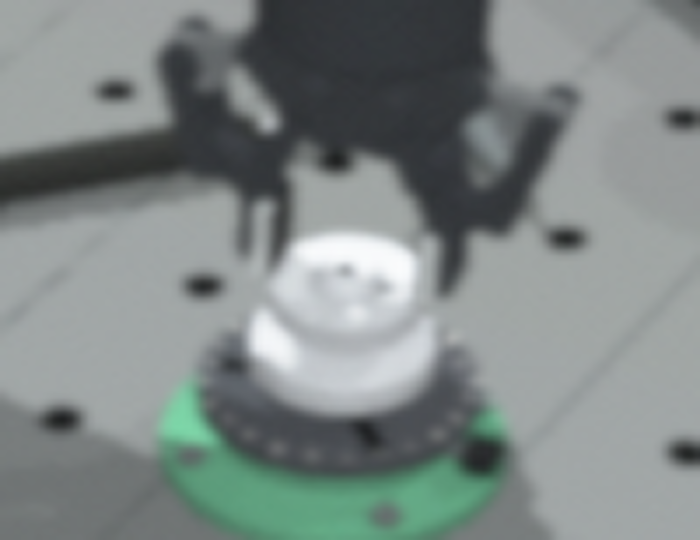

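Call:
{"method": "servo_tool", "body": {"increments": [{"hand":0.55,"travel":[0.6,-0.3,0],"yaw":0},{"hand":0.55,"travel":[0,0,1],"yaw":0},{"hand":0.55,"travel":[0,0,1.2],"yaw":0},{"hand":0.55,"travel":[0,0,1.2],"yaw":0},{"hand":0.55,"travel":[0,0,1.2],"yaw":0},{"hand":0.55,"travel":[0,0,1.2],"yaw":0},{"hand":0.55,"travel":[0,0,1.2],"yaw":0},{"hand":0.55,"travel":[0,0,1.2],"yaw":0},{"hand":0.55,"travel":[0,0,1.2],"yaw":0},{"hand":0.55,"travel":[0,0,1.2],"yaw":0},{"hand":0.55,"travel":[0,0,1.2],"yaw":0},{"hand":0.55,"travel":[0,0,1.2],"yaw":0},{"hand":0.55,"travel":[0,0,0],"yaw":0}]}}

```text
t: 23.95
tcp_pos: [0.5425, 0.2357, 0.0767]
tool_rot: [0.63, 0.777, -0.0, -0.0]
force: [-0.7, 0.9, -1.9]
finger_gap: 0.576
```

Run:
```python
from h import *
st()
```

```text
t 23.95 tcp mm [542.5 235.7  76.7] a 101.96 F [-0.7  0.9 -1.9] T [-0.01 -0.01  0.  ] gap 49.0 q [0.22 0.69 1.64 0.   0.81 0.01] tilt [-4.e-04 -1.e-04 -1.e+00]
```

Call:
{"method": "servo_tool", "body": {"increments": [{"hand":0.55,"travel":[0,0,1],"yaw":0},{"hand":0.55,"travel":[0,0,1],"yaw":0},{"hand":0.55,"travel":[0,0,0.8],"yaw":0},{"hand":0.55,"travel":[0,0,0.7],"yaw":0},{"hand":0.55,"travel":[0,0,0],"yaw":0}]}}

```text
t: 24.45
tcp_pos: [0.5426, 0.2358, 0.074]
tool_rot: [0.63, 0.777, 0.0, 0.0]
force: [-1.6, 0.4, 4.3]
finger_gap: 0.578
```

Run:
```python
from h import *
st()
```

```text
t 24.45 tcp mm [542.6 235.8  74. ] a 101.96 F [-1.6  0.4  4.3] T [-0.    0.29  0.09] gap 49.1 q [0.22 0.7  1.64 0.   0.8  0.01] tilt [ 3.e-04  2.e-04 -1.e+00]
```

Call:
{"method": "servo_tool", "body": {"increments": [{"hand":0.55,"travel":[0,0,0.4],"yaw":0},{"hand":0.55,"travel":[0,0,0],"yaw":0},{"hand":0.1,"travel":[0,0,0],"yaw":0},{"hand":0.1,"travel":[0,0,0],"yaw":0},{"hand":0.1,"travel":[0,0,0],"yaw":0},{"hand":0.05,"travel":[0,0,-12],"yaw":0},{"hand":0.05,"travel":[0,0,-30],"yaw":0},{"hand":0.0,"travel":[0,0,-30],"yaw":0}]}}

```text
t: 25.25
tcp_pos: [0.5422, 0.2356, 0.1458]
tool_rot: [0.63, 0.777, -0.001, -0.0]
force: [0.9, 0.9, -0.2]
finger_gap: 1.0
```

Run:
```python
from h import *
st()
a=snap("scene",18)["pixels"]
cv2.imwrite("pics/v18.png",cv2.resize(a[125:215,325:425],None,fx=7,fy=6,interpolation=cv2.INTER_CUBIC))
```

```text
t 25.25 tcp mm [542.2 235.6 145.8] a 101.96 F [ 0.9  0.9 -0.2] T [ 0.02  0.07 -0.  ] gap 85.0 q [ 0.22  0.59  1.6  -0.    0.95  0.01] tilt [-1.4e-03 -4.0e-04 -1.0e+00]
```

View pics/v18.png

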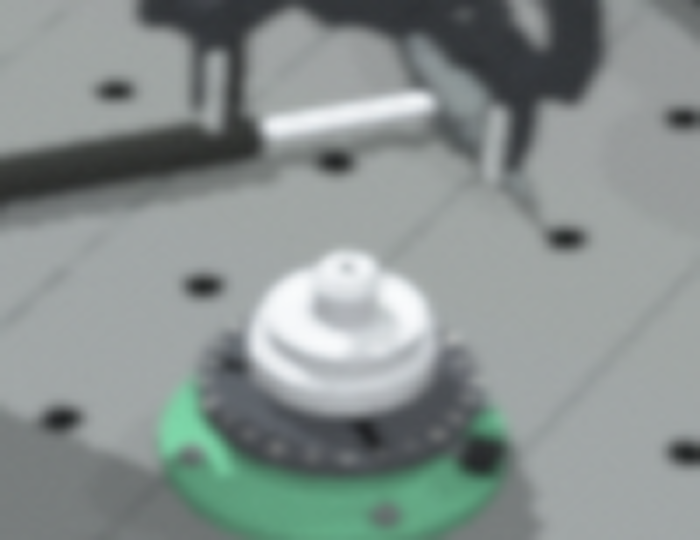

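Call:
{"method": "servo_tool", "body": {"increments": [{"hand":0,"travel":[-17.4,-5,0],"yaw":0},{"hand":0,"travel":[-40,-11.4,0],"yaw":0},{"hand":0,"travel":[-44,-12.5,0],"yaw":0},{"hand":0,"travel":[-44,-12.5,0],"yaw":0},{"hand":0,"travel":[-44,-12.5,0],"yaw":0},{"hand":0,"travel":[-44,-12.5,0],"yaw":0},{"hand":0,"travel":[-44,-12.5,0],"yaw":0},{"hand":0,"travel":[-44,-12.5,0],"yaw":0},{"hand":0,"travel":[-44,-12.5,0],"yaw":0},{"hand":0,"travel":[-44,-12.5,0],"yaw":0},{"hand":0,"travel":[-35,-10,0],"yaw":0},{"hand":0,"travel":[-18,-5.1,0],"yaw":0},{"hand":0,"travel":[-5,-1.5,10],"yaw":0},{"hand":0,"travel":[0,0,20],"yaw":7.5},{"hand":0,"travel":[0,0,20],"yaw":7.5},{"hand":0,"travel":[0,0,15],"yaw":7.5},{"hand":0,"travel":[0,0,10],"yaw":7.5},{"hand":0,"travel":[0,0,0],"yaw":7.5},{"hand":0,"travel":[0,0,0],"yaw":0}]}}

```text
t: 27.2
tcp_pos: [0.5088, -0.2466, 0.069]
tool_rot: [0.845, 0.534, -0.0, -0.002]
force: [0.0, 0.5, 0.7]
finger_gap: 1.003
```

Run:
```python
from h import *
st()
a=snap("scene",19)["pixels"]
cv2.imwrite("pics/v19.png",cv2.resize(a[280:370,190:290],None,fx=7,fy=6,interpolation=cv2.INTER_CUBIC))
```

```text
t 27.2 tcp mm [ 508.8 -246.6   69. ] a 64.58 F [0.  0.5 0.7] T [ 0.03  0.02 -0.01] gap 85.2 q [-0.65  0.68  1.71  0.    0.75 -0.21] tilt [-0.0022  0.0022 -1.    ]
```

View pics/v19.png

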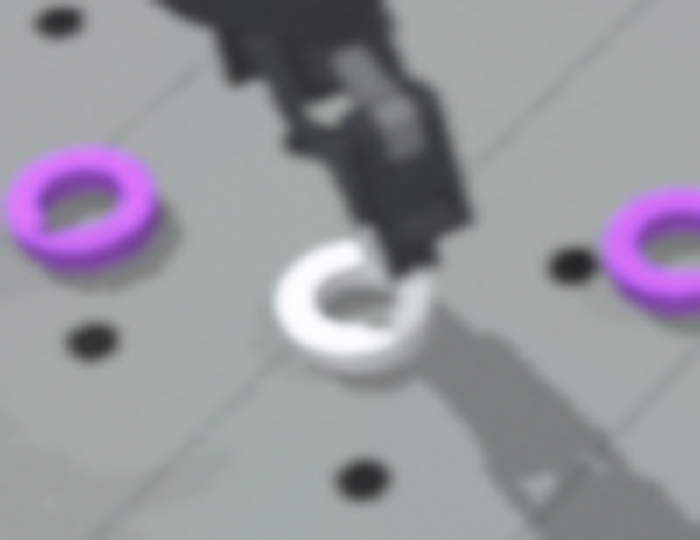

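Run:
```python
from h import *
s=load("scene15")
for z in(.110,.115,.12,.125,.13): print(z,proj(s,(.5753,.2355,z)).round(1),proj(s,(.5145,.2229,z)).round(1))
s=load("scene14") # M grasp, tcp 520.7,-40.8 a 95.5
for z in(0,.003,.006,.01,.015): print(z,((proj(s,(.5207+.031+.0026,-.0408+.003-.0042,z))-[255,215])*[7,6]).round(0),((proj(s,(.5207-.031+.0026,-.0408-.003-.0042,z))-[255,215])*[7,6]).round(0))
```

```text
0.11 [386.7 169.3] [361.4 163.3]
0.115 [386.8 167.6] [361.5 161.7]
0.12 [387. 166.] [361.5 160. ]
0.125 [387.1 164.3] [361.6 158.3]
0.13 [387.3 162.6] [361.7 156.7]
0 [419. 351.] [248. 293.]
0.003 [419. 346.] [247. 288.]
0.006 [418. 341.] [247. 283.]
0.01 [418. 334.] [246. 276.]
0.015 [418. 325.] [245. 267.]
```

Call:
{"method": "servo_tool", "body": {"increments": [{"hand":0,"travel":[-2.1,1.6,20],"yaw":0},{"hand":0.1,"travel":[0,0,25],"yaw":0},{"hand":0.2,"travel":[0,0,12],"yaw":0},{"hand":0.25,"travel":[0,0,6],"yaw":0},{"hand":0.3,"travel":[0,0,0],"yaw":0},{"hand":0.6,"travel":[0,0,0],"yaw":0},{"hand":0.6,"travel":[0,0,0],"yaw":0},{"hand":0.6,"travel":[0,0,0],"yaw":0},{"hand":0.6,"travel":[0,0,0],"yaw":0},{"hand":0.6,"travel":[0,0,0],"yaw":0}], "newtons": 35}}

```text
t: 28.25
tcp_pos: [0.5104, -0.2519, 0.008]
tool_rot: [0.846, 0.533, 0.0, 0.001]
force: [-0.3, 0.7, 6.9]
finger_gap: 0.484
```

Run:
```python
from h import *
st()
a=snap("scene",20)["pixels"]
cv2.imwrite("pics/v20.png",cv2.resize(a[280:370,190:290],None,fx=7,fy=6,interpolation=cv2.INTER_CUBIC))
```

```text
t 28.25 tcp mm [ 510.4 -251.9    8. ] a 64.47 F [-0.3  0.7  6.9] T [0.22 0.06 0.01] gap 41.1 q [-0.65  0.79  1.72  0.    0.63 -0.21] tilt [ 1.2e-03 -7.0e-04 -1.0e+00]
```

View pics/v20.png

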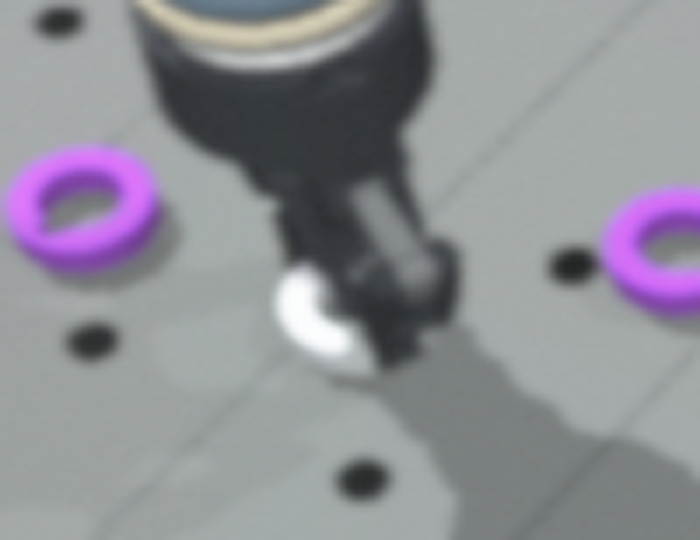

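Call:
{"method": "servo_tool", "body": {"increments": [{"hand":0.65,"travel":[0,0,-3],"yaw":0},{"hand":0.65,"travel":[0,0,-12],"yaw":0},{"hand":0.65,"travel":[12.6,-5,-25],"yaw":0},{"hand":0.65,"travel":[25,-9.9,-30],"yaw":0},{"hand":0.65,"travel":[38,-15.1,-25],"yaw":0},{"hand":0.65,"travel":[38,-15.1,-12],"yaw":0},{"hand":0.65,"travel":[38,-15.1,-6],"yaw":0},{"hand":0.65,"travel":[38,-15.1,0],"yaw":0},{"hand":0.65,"travel":[38,-15.1,0],"yaw":0},{"hand":0.65,"travel":[38,-15.1,0],"yaw":0},{"hand":0.65,"travel":[38,-15.1,0],"yaw":0},{"hand":0.65,"travel":[38,-15.1,0],"yaw":0},{"hand":0.65,"travel":[38,-15.1,0],"yaw":0},{"hand":0.65,"travel":[38,-15.1,0],"yaw":0},{"hand":0.65,"travel":[22,-8.7,0],"yaw":0},{"hand":0.65,"travel":[9,-3.6,0],"yaw":0},{"hand":0.65,"travel":[3,-1.3,0],"yaw":0},{"hand":0.65,"travel":[0,0,0],"yaw":-7.5},{"hand":0.65,"travel":[0,0,0],"yaw":-7.5},{"hand":0.65,"travel":[0,0,0],"yaw":-7.5}], "newtons": 40}}

```text
t: 30.3
tcp_pos: [0.5425, 0.2314, 0.12]
tool_rot: [0.724, 0.689, -0.001, -0.0]
force: [-0.5, 0.1, -2.4]
finger_gap: 0.486
```

Call:
{"method": "servo_tool", "body": {"increments": [{"hand":0.65,"travel":[0,0,0],"yaw":-7.5},{"hand":0.65,"travel":[0,0,0],"yaw":-7.5},{"hand":0.65,"travel":[0,0,0],"yaw":0},{"hand":0.65,"travel":[0,0,0],"yaw":0}]}}

```text
t: 30.7
tcp_pos: [0.5427, 0.2319, 0.1201]
tool_rot: [0.631, 0.776, -0.0, -0.0]
force: [-0.5, -0.6, -1.0]
finger_gap: 0.484
```

Run:
```python
from h import *
st()
a=snap("scene",21)["pixels"]
cv2.imwrite("pics/v21.png",cv2.resize(a[125:215,325:425],None,fx=7,fy=6,interpolation=cv2.INTER_CUBIC))
```

```text
t 30.7 tcp mm [542.7 231.9 120.1] a 101.72 F [-0.5 -0.6 -1. ] T [-0.03  0.03 -0.  ] gap 41.2 q [ 0.21  0.63  1.62 -0.    0.9   0.01] tilt [-4.e-04 -4.e-04 -1.e+00]
```

View pics/v21.png

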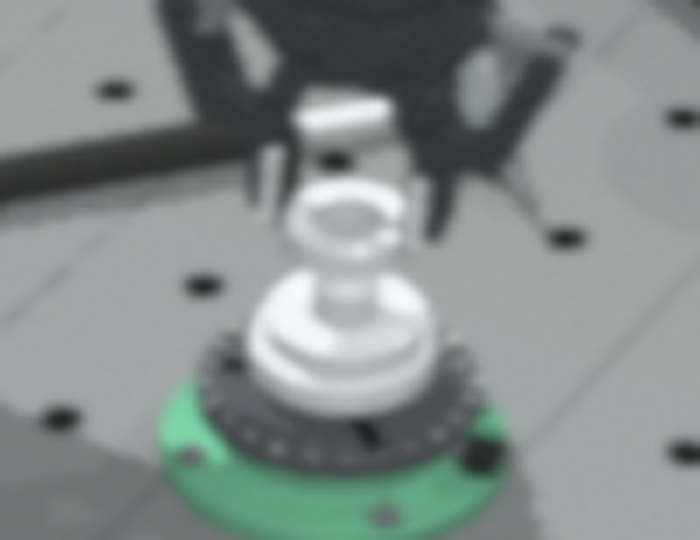

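Call:
{"method": "servo_tool", "body": {"increments": [{"hand":0.65,"travel":[0.8,0,2],"yaw":0},{"hand":0.65,"travel":[0,0,2.5],"yaw":0},{"hand":0.65,"travel":[0,0,2.5],"yaw":0},{"hand":0.65,"travel":[0,0,2],"yaw":0},{"hand":0.65,"travel":[0,0,1.4],"yaw":0},{"hand":0.65,"travel":[0,0,1.2],"yaw":0},{"hand":0.65,"travel":[0,0,1.2],"yaw":0},{"hand":0.65,"travel":[0,0,1.2],"yaw":0},{"hand":0.65,"travel":[0,0,1.2],"yaw":0},{"hand":0.65,"travel":[0,0,0],"yaw":0}]}}

```text
t: 31.75
tcp_pos: [0.5424, 0.2339, 0.1047]
tool_rot: [0.63, 0.777, -0.0, -0.0]
force: [-0.3, 0.6, -1.1]
finger_gap: 0.484
```

Run:
```python
from h import *
st()
a=snap("scene",22)["pixels"]
cv2.imwrite("pics/v22.png",cv2.resize(a[125:215,325:425],None,fx=7,fy=6,interpolation=cv2.INTER_CUBIC))
```

```text
t 31.75 tcp mm [542.4 233.9 104.7] a 101.96 F [-0.3  0.6 -1.1] T [0.03 0.   0.  ] gap 41.1 q [ 0.22  0.65  1.63 -0.    0.87  0.01] tilt [-3.e-04 -1.e-04 -1.e+00]
```

View pics/v22.png

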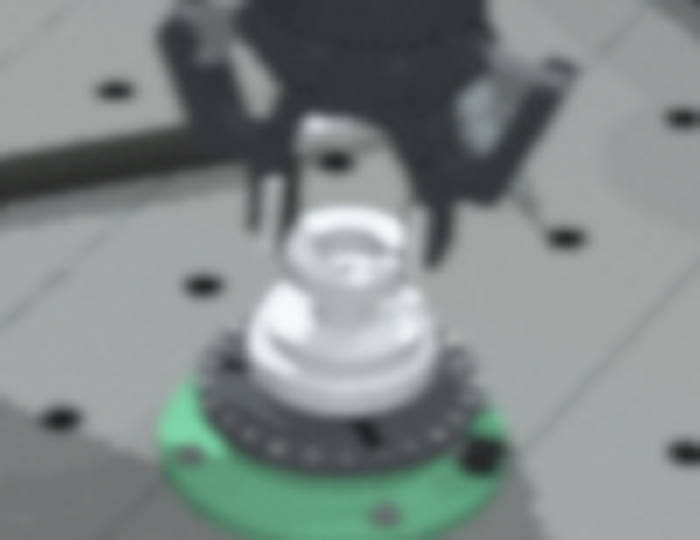

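Call:
{"method": "servo_tool", "body": {"increments": [{"hand":0.65,"travel":[-0.8,0,0.5],"yaw":0},{"hand":0.65,"travel":[0,0,1],"yaw":0},{"hand":0.65,"travel":[0,0,1],"yaw":0},{"hand":0.65,"travel":[0,0,1],"yaw":0},{"hand":0.65,"travel":[0,0,1],"yaw":0},{"hand":0.65,"travel":[0,0,1],"yaw":0},{"hand":0.65,"travel":[0,0,0],"yaw":0}]}}

```text
t: 32.5
tcp_pos: [0.5425, 0.2332, 0.0991]
tool_rot: [0.63, 0.777, -0.0, -0.0]
force: [-0.6, -0.6, -0.5]
finger_gap: 0.484
```

Run:
```python
from h import *
st()
```

```text
t 32.5 tcp mm [542.5 233.2  99.1] a 101.96 F [-0.6 -0.6 -0.5] T [-0.02 -0.02  0.02] gap 41.1 q [0.22 0.66 1.63 0.   0.85 0.01] tilt [-4.e-04 -1.e-04 -1.e+00]
```

Bottom ≈ 91 mm and free of side load; on to the key.

Call:
{"method": "servo_tool", "body": {"increments": [{"hand":0.65,"travel":[0,0,1],"yaw":0},{"hand":0.65,"travel":[0,0,1],"yaw":0},{"hand":0.65,"travel":[0,0,1],"yaw":0},{"hand":0.65,"travel":[0,0,0.8],"yaw":0},{"hand":0.65,"travel":[0,0,0.8],"yaw":0},{"hand":0.65,"travel":[0,0,0.8],"yaw":0},{"hand":0.65,"travel":[0,0,0.8],"yaw":0},{"hand":0.65,"travel":[0,0,0.8],"yaw":0},{"hand":0.65,"travel":[0,0,0],"yaw":0}]}}

```text
t: 33.4
tcp_pos: [0.5425, 0.2331, 0.0922]
tool_rot: [0.63, 0.777, -0.0, -0.0]
force: [-0.5, 0.3, -1.4]
finger_gap: 0.485
```

Run:
```python
from h import *
st()
a=snap("scene",23)["pixels"]
cv2.imwrite("pics/v23.png",cv2.resize(a[125:215,325:425],None,fx=7,fy=6,interpolation=cv2.INTER_CUBIC))
```

```text
t 33.4 tcp mm [542.5 233.1  92.2] a 101.96 F [-0.5  0.3 -1.4] T [ 0.01 -0.04  0.02] gap 41.2 q [0.22 0.67 1.63 0.   0.84 0.01] tilt [-3.e-04 -0.e+00 -1.e+00]
```

View pics/v23.png

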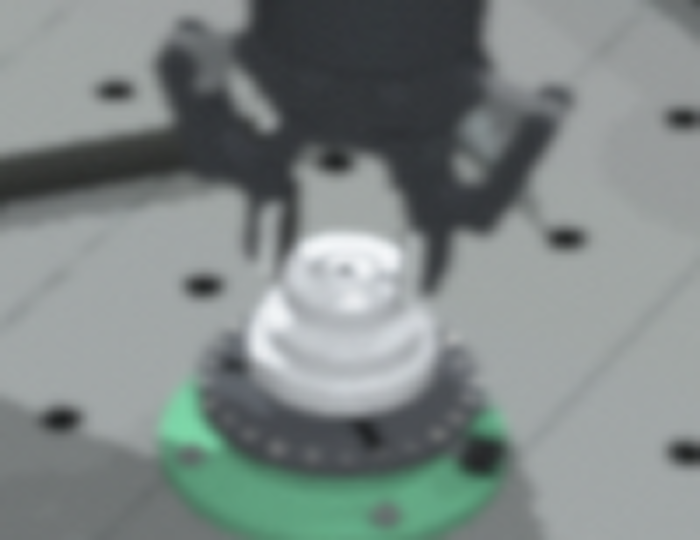

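Call:
{"method": "servo_tool", "body": {"increments": [{"hand":0.65,"travel":[0,0,0.8],"yaw":0},{"hand":0.65,"travel":[0,0,0.8],"yaw":0},{"hand":0.65,"travel":[0,0,0.8],"yaw":0},{"hand":0.65,"travel":[0,0,0.8],"yaw":0},{"hand":0.65,"travel":[0,0,0.8],"yaw":0},{"hand":0.65,"travel":[0,0,0.8],"yaw":0},{"hand":0.65,"travel":[0,0,0],"yaw":0}]}}

```text
t: 34.15
tcp_pos: [0.5426, 0.2332, 0.0874]
tool_rot: [0.63, 0.777, -0.0, -0.0]
force: [0.8, -0.3, -1.6]
finger_gap: 0.485
```

Run:
```python
from h import *
st()
```

```text
t 34.15 tcp mm [542.6 233.2  87.4] a 101.96 F [ 0.8 -0.3 -1.6] T [-0.03  0.01  0.03] gap 41.2 q [0.22 0.68 1.64 0.   0.83 0.01] tilt [-2.e-04 -0.e+00 -1.e+00]
```

Call:
{"method": "servo_tool", "body": {"increments": [{"hand":0.65,"travel":[0,0,0.7],"yaw":0},{"hand":0.65,"travel":[0,0,0.7],"yaw":0},{"hand":0.65,"travel":[0,0,0.7],"yaw":0},{"hand":0.65,"travel":[0,0,0],"yaw":0}]}}

```text
t: 34.55
tcp_pos: [0.5427, 0.2332, 0.0861]
tool_rot: [0.63, 0.777, 0.0, 0.0]
force: [-0.5, -0.0, 3.0]
finger_gap: 0.485
```

Run:
```python
from h import *
st()
```

```text
t 34.55 tcp mm [542.7 233.2  86.1] a 101.97 F [-0.5 -0.   3. ] T [-0.09  0.26 -0.03] gap 41.2 q [ 0.22  0.68  1.64 -0.    0.83  0.01] tilt [ 4.e-04  1.e-04 -1.e+00]
```

Contact at the predicted height. Small press, release, retreat.

Call:
{"method": "servo_tool", "body": {"increments": [{"hand":0.65,"travel":[0,0,0.4],"yaw":0},{"hand":0.65,"travel":[0,0,0],"yaw":0},{"hand":0.2,"travel":[0,0,0],"yaw":0},{"hand":0.2,"travel":[0,0,0],"yaw":0},{"hand":0.2,"travel":[0,0,0],"yaw":0},{"hand":0.1,"travel":[0,0,-12],"yaw":0},{"hand":0.05,"travel":[0,0,-30],"yaw":0},{"hand":0,"travel":[0,0,-40],"yaw":0},{"hand":0,"travel":[-20,0,-30],"yaw":0},{"hand":0,"travel":[-40,0,0],"yaw":0},{"hand":0,"travel":[-40,0,0],"yaw":0},{"hand":0,"travel":[-40,0,0],"yaw":0},{"hand":0,"travel":[-40,0,0],"yaw":0},{"hand":0,"travel":[-40,0,0],"yaw":0},{"hand":0,"travel":[-40,0,0],"yaw":0},{"hand":0,"travel":[0,0,0],"yaw":0}]}}

```text
t: 36.15
tcp_pos: [0.5985, -0.0264, 0.198]
tool_rot: [0.632, 0.775, 0.0, 0.002]
force: [-0.0, 0.2, 0.5]
finger_gap: 1.0
```

Run:
```python
from h import *
st()
a=snap("scene",24);b=snap("top",24)
cv2.imwrite("pics/v24.png",np.hstack([cv2.resize(a["pixels"][140:220,334:414],(400,400),interpolation=cv2.INTER_CUBIC),cv2.resize(b["pixels"][222:302,172:252],(400,400),interpolation=cv2.INTER_CUBIC)]))
for n,im in(("scene",a),("top",b)):
    d=cv2.absdiff(im["pixels"],load(n+"0")["pixels"]);cv2.imwrite(f"pics/d{n}.png",d)
cv2.imwrite("pics/full24.png",a["pixels"])
off=np.array([.0026,-.0042,0])
for z in (.092,.100): print(z,"scene",proj(a,np.array([.5424,.2350,z])+off).round(1),"top",proj(b,(.5424,.2350,z)).round(1))
```

```text
t 36.15 tcp mm [598.5 -26.4 198. ] a 101.65 F [-0.   0.2  0.5] T [ 0.01 -0.03  0.03] gap 85.0 q [-0.23  0.53  1.54 -0.    1.07 -0.43] tilt [ 0.0033 -0.0025 -1.    ]
0.092 scene [373.9 171.8] top [209.8 258.7]
0.1 scene [374.1 169.2] top [209.2 258.3]
```

View pics/v24.png

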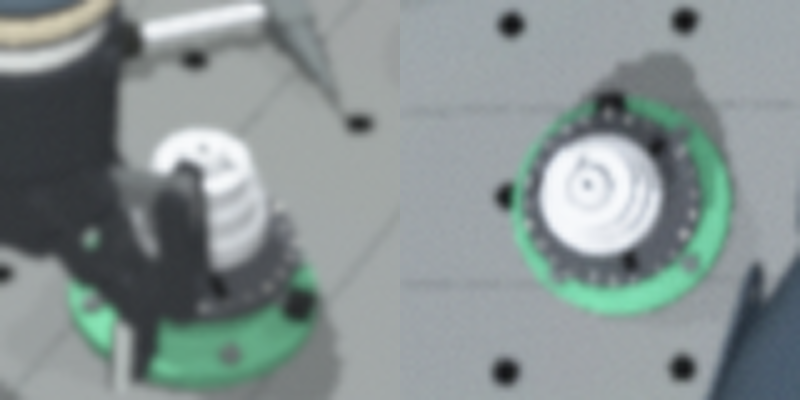

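View pics/full24.png

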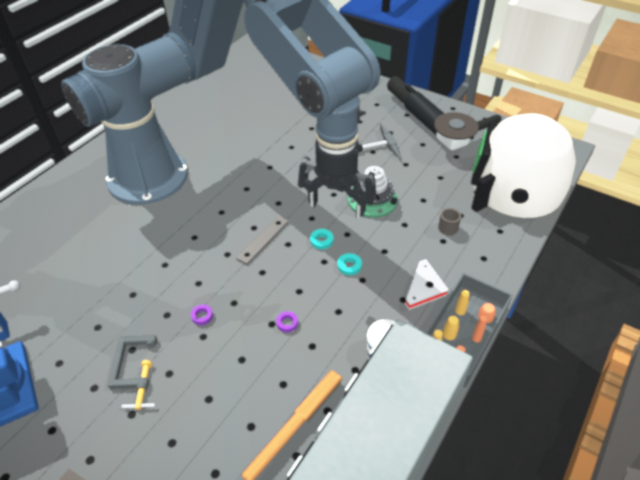

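Call:
{"method": "servo_tool", "body": {"increments": [{"hand":0,"travel":[-30,0,0],"yaw":0},{"hand":0,"travel":[-40,0,0],"yaw":0},{"hand":0,"travel":[-40,0,0],"yaw":0},{"hand":0,"travel":[-40,0,0],"yaw":0},{"hand":0,"travel":[-10,0,0],"yaw":0},{"hand":0,"travel":[0,0,0],"yaw":0},{"hand":0,"travel":[0,0,0],"yaw":0}]}}

```text
t: 36.95
tcp_pos: [0.6291, -0.1755, 0.1969]
tool_rot: [0.629, 0.777, 0.0, -0.001]
force: [0.0, -0.0, 0.5]
finger_gap: 1.0
```

Run:
```python
from h import *
st()
a=snap("scene",25);b=snap("top",25)
cv2.imwrite("pics/v25.png",cv2.resize(a["pixels"][155:215,344:404],(590,590),interpolation=cv2.INTER_CUBIC))
off=np.array([.0026,-.0042,0])
# expected edges: near rim of each top face toward camera
C=-np.array(a["R"]).T@np.array(a["t"]);d=C-[.5424,.235,.09];d[2]=0;d/=np.linalg.norm(d)
for r,z in((.022,.092),(.022,.078),(.027,.078),(.027,.064),(.032,.064),(.032,.05)):
    p=proj(a,np.array([.5424,.235,z])+off+d*r);print(r,z,((p-[344,155]+.5)*590/60).round(0))
```

```text
t 36.95 tcp mm [ 629.1 -175.5  196.9] a 102.03 F [ 0.  -0.   0.5] T [-0.02 -0.   -0.04] gap 85.0 q [-0.44  0.6   1.39  0.    1.15 -0.65] tilt [-0.0013  0.0016 -1.    ]
0.022 0.092 [295. 230.]
0.022 0.078 [292. 274.]
0.027 0.078 [291. 288.]
0.027 0.064 [288. 332.]
0.032 0.064 [287. 346.]
0.032 0.05 [284. 389.]
```

View pics/v25.png

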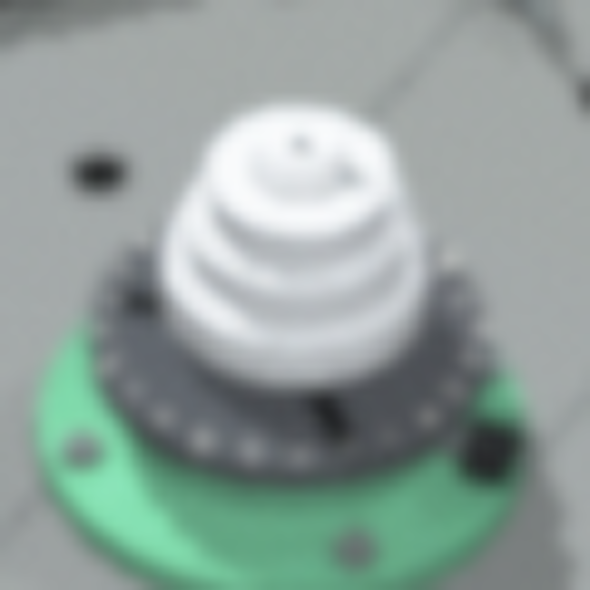

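The discs step down evenly on the mandrel. The rims sit at rows of about 232, 286 and 345 (230, 288 and 346 expected), and the lower edge is at about 389. I'm handing it in.

```bash
python3 -c "
from station import manip
print(manip.sign_off())"
```

```text
the job is handed in; nothing more can be done
None
```

I loaded the large, medium and small discs onto the mandrel in that order and handed the job in at about 37 s. No verdict was reported.

- **Seating:** I aligned each keyway with the key from the pictures (about 15° from +x), so all three went past the key top on the first try. No turning search was needed. Each was lowered at no more than about 12 mm/s near the key and seat. Contact came at tool heights of 56.1, 74.0 and 86.1 mm, within about 0.2 mm of what each grasp height predicted. Wrist readings stayed at 5 N or less each time I checked during placing.
- **Last pictures:** The top view shows the three discs concentric on the mandrel. In the scene view their rims lie within about 2 px of the gap-free positions, in a picture enlarged about ten times. The gripper was open, well clear and reading no force. The bystanders and look-alikes looked unmoved by eye; I did not measure them.
- **Disagreements:**
  - The two cameras differed by about 4–5 mm. I settled this by squeezing the large disc in two directions, which agreed with the top camera.
  - The medium and small discs sat about 1–2 mm off centre in the jaws. For the medium disc I corrected this from the side forces on the way down; for the small one I offset the approach beforehand.

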